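# Clamp a plaster mould block with a turnbuckle clamp

## Robot

A 7-joint arm with a two-finger parallel gripper is mounted at the origin on a cart in front of the work surface, level with it; the furniture and walls round the work are solid. World frame = base frame: x ahead of the robot, y to its left, z up, the work surface at z = 0. Lengths are in mm, angles in rad, forces in N, time in s.
With the tool pointing down it reaches from about 425 to 1025 mm from the base axis. Payload 3.6 kg.
Tool frame: the origin (TCP) lies midway between the tips of the shut fingers; the grasp point (between the pads) lies behind it (arm.pinch_z is the z of the grasp point in the tool frame, in mm); z points along the fingers, y is the direction in which the jaws open and shut (so a half turn about z gives the same grasp; the last joint's range is limited). The gripper opens to 85 mm and grips with 20 to 120 N. Pads are 22 mm wide; open, the fingers measure 114 mm over their backs; the gripper's body (76 mm by 85 mm) begins 54 mm behind the grasp point. The pads swing forward as they close: fully open they stand 13 mm farther back than shut.
Start: joints at [-1.222, 0.591, 0.048, 1.609, -0.033, 0.943, -0.034], TCP at [310.638, 655.083, 231.302] pointing down, gripper open.
Joint ranges: [-2.69, 2.69], [-0.47, 2.24], [-1.27, 1.36], [0.19, 2.51], [-1.53, 4.68], [0.08, 2.07], [-3.09, 3.09]. Speed limits (rad/s): [2.57, 2.57, 3.14, 3.14, 3.14, 3.14, 3.14].

## Interface

Orientations are given as a rotation vector (axis times angle).
In Python, from plant import arm, snapshot, workorder, find_in, landmark_of gives the robot as it stands.
- The arm moves only by the tool play_rows, never from a script. Its argument "plan" is a list of rows, each an object with "delta_pos": the shift along the world's x, y, z in mm, a list of three; "angular": the turn, a rotation vector about the world's x, y, z in degrees, a list of three; "hand": the finger opening in mm, from 0 to 85.4. A call has 1 to 8 rows; each row is the pose to reach, as a shift and turn from the pose commanded when the call began; what a row does not reach only later rows make up. A row lasts 1/8 s, in which the tool goes at most 62.5 mm and 10.7 degrees, less where a joint would pass 70% of its speed; a pose out of reach is approached as far as the arm can. A call with a gripper value outside its range is refused whole. The fingers move at their own pace and stop on an object; "force" is the grip in N (left out, the last holds). Time passes only in rows, so rows that repeat a pose let the fingers close. It gives the time, the measured TCP pose, the force and the opening at its end, in the units of the state.
- arm.observe(): the state, without advancing time (a new reading comes with each control period).
- snapshot(name): name is "scene" or "side" or "wrist"; returns a dict with "pixels" (400x640x3 uint8, blue, green, red), "range_z" (400x640 float32, mm along the optical axis (not along the pixel's ray), 0 where there is no reading), "fx", "fy", "cx", "cy" (pixels), "camera_from_world" (4x4, takes a point from world to camera coordinates). Camera axes: x right, y down, z forward; pixel columns grow to the right and rows downward; lengths in mm; the calibration is good to about 2 mm. A picture is of the moment at which its call begins.
- workorder.finish_job(): hands the job in, once; it reports no verdict.
Trained networks look in a picture, given as the dict that the camera call returned (one of the last four; its "shot" number tells which), for a name from the list of things; names that differ only in an ending like _2 or _b are one class to them, and where a whole thing is asked for, a point or a joint stands for the part that bears it (a point fixed in the world has none). Each returns a list of dicts, best first, with "confidence" (0 to 1); they miss things now and then, are a little off and sometimes report something else, mostly with a low value. They report only what shows in the picture. A call takes as long as a camera call. They do not tell look-alikes from the thing itself.
- find_in(picture, target): "uv" ([column, row] in pixels, amid what is visible of it).
- landmark_of(picture, target): "uv" ([column, row] in pixels: a listed point, or the origin of a listed thing).
The state is a dict: "time_s": time; "q": joint angles; "dq": joint speeds; "joint_torque": joint torques, N m; "tcp_pos": TCP position; "ee_rot": TCP orientation; "wrist_force": force on the tool from outside, world axes, zero at the start; "ft_torque": the same for the moment, N m; "width": finger opening in mm.
Only numpy, scipy, OpenCV 4.12 (cv2) and the standard library are available. Lean on these libraries where they do the work, as an engineer would, in place of code of your own. Each camera call takes 0.05 s, during which the arm holds its last target.

## Task

Set the smaller plaster mould block upright on the anvil, in the middle between the two jaws of the turnbuckle clamp, and let go of it. Then turn the turnbuckle by its cross bars, upper side going away from you, until both jaws have drawn in and grip the block firmly (at least 10 N), but not so hard that the brittle plaster cracks (more than 40 N). Leave the other loose things where they stand.

Things in the scene. Friction and masses are not known exactly. Their poses are not given: they have to be found in the camera images.
- mould_block: The smaller cast plaster mould block, cream, with a bore in one side; 60 (its x) x 55 (its y) x 40 mm high, about 0.16 kg, standing loose on the worktop. Origin at the centre of its underside, z up. (A larger plaster block stands at the back and is not the one.) Brittle: it cracks if a jaw presses on it with more than 40 N.
- clamp: The turnbuckle clamp: fixed aluminium base plate 215 x 230 x 8 mm, no part taller than 98 mm. Origin on the worktop under the middle of the bay; x points away from the robot towards the turnbuckle, y along the screw, z up.
- bay (a point): Middle of the anvil's top (48 mm along y, 50 along x), 20 mm above the worktop, on which the block's underside sits; axes as the clamp's. Two rubber jaw faces stand either side of it in y, 40 mm wide in x, 21 to 37 mm above the worktop; at the start 69 to 89 mm apart. Nothing near is higher than 38 mm but the turnbuckle: its bars sweep from 76 mm beyond here in x onward.
- screw_axis (a point): Middle of the turnbuckle barrel, on its axis (along the clamp's y), 120 mm beyond the bay in x, 52 mm above the worktop; axes as the clamp's. Turning the barrel about +y (upper side going away from the bay) draws both jaws in together, 4 mm each per radian, about 1.2 to 4.5 rad in all; the other way opens them. It stays where it is left and does not run back.
- turnbuckle: The steel barrel (26 mm thick, 44 mm long), origin at its middle, y along its axis. Four round cross bars, 9 mm thick, stick out at y = 0 along its own +x, -x, +z and -z to 44 mm from the axis, with ball ends 12 mm thick centred 38 mm from the axis. The bearings beside the bars reach 62 mm above the worktop and leave 48 mm between them in y.
- bar_end (a point): Centre of the ball end of the barrel's +z bar, turning with it. Pushing a bar turns the barrel: freely this takes a steady 0.38 N m while it turns (10 N at the ball; read with the push at rest, 0.31 to 0.36); when both faces bear on the block each newton of grip adds 0.008 N m (0.46 N m at 10 N grip, 0.70 at 40 N), and the grip grows about 100 N per radian.
- jaw_left: Left (+y) jaw carriage, a dark steel bar 16 mm thick in y, 165 mm long in x, 14 to 36 mm above the worktop (68 mm at the screw), sliding along the clamp's y. Origin at worktop height at mid thickness, level in x with the bay. Its rubber face is screwed in or out by an unknown amount: it stands 21.5 to 27.5 mm from this origin toward the bay, so where it meets the block must be felt.
- jaw_right: Right (-y) jaw carriage, the mirror image of the left one; its rubber face likewise stands 21.5 to 27.5 mm in from its origin, not necessarily as far as the left one.
- pine_block: Pine block 52 x 58 x 57 mm, loose bystander, origin at the centre of its underside. It and the plaster block may have swapped places.
- dropper_bottle: Brown dropper bottle, 36 mm across, 103 mm tall, loose bystander, origin at its underside.
- bench_timer: White bench timer 20 x 68 x 60 mm, loose bystander, origin at its underside.
- beaker: Clear beaker 54 mm across, 68 mm tall, loose bystander, origin at its underside.
There are look-alikes about, which are no part of the job. What is shaped like the mould_block but blue or red is not meant.

How it is judged:
By the outcome, as a careful person would: the job done as asked, in the order asked, and still so for the second after the job is handed in, with the robot touching nothing.
It also fails if it takes over 72 s, if anything falls off the work surface, if the arm or the gripper's body presses on something with over 40 N, if the wrist force passes 120 N, or if a joint passes its speed limit or range.

## Working session

There is one attempt and no reset: what is moved stays moved. The work goes in short steps, Python scripts to look and compute and a tool call to move; the robot and the scene stay as the last step left them, time stands still between calls to the robot, and variables do not carry over. Pictures are saved under pics/ and viewed, and the job is handed in when it is done.

Besides the shell and the picture viewer there is one more tool, called after "Emit:" as name(argument=value, ...), one argument or row to a line, values as JSON. play_rows: Moves the arm, as the interface text tells. Its arguments: {"type":"object","properties":{"plan":{"type":"array"},"force":{"type":"number"}},"required":["plan"]}

```bash
ls; mkdir -p pics
cat > h.py <<'E'
import numpy as np, cv2
from plant import arm, snapshot, workorder, find_in, landmark_of
def world(s,uv,z=None,depth=None):
    T=np.linalg.inv(s["camera_from_world"]);u,v=uv
    r=np.array([(u-s["cx"])/s["fx"],(v-s["cy"])/s["fy"],1.0])
    o=T[:3,3];d=T[:3,:3]@r
    if z is not None: return o+d*((z-o[2])/d[2])
    return o+d*depth
def cloud(s):
    T=np.linalg.inv(s["camera_from_world"]);Z=s["range_z"]
    v,u=np.mgrid[0:400,0:640]
    P=np.stack([(u-s["cx"])/s["fx"]*Z,(v-s["cy"])/s["fy"]*Z,Z],-1)@T[:3,:3].T+T[:3,3]
    P[Z<=0]=np.nan
    return P
def px(s,p):
    c=s["camera_from_world"]@np.array([*p,1.0]);return c[0]/c[2]*s["fx"]+s["cx"],c[1]/c[2]*s["fy"]+s["cy"]
E
python3 - <<'E'
from h import *
o=arm.observe();print(o,arm.pinch_z)
for n in ["scene","side","wrist"]:
    s=snapshot(n);cv2.imwrite(f"pics/{n}0.png",s["pixels"]);np.save(f"{n}0.npy",cloud(s))
    print(n,s["fx"],np.linalg.inv(s["camera_from_world"])[:3,3])
    for t in ["mould_block","bay","screw_axis","bar_end","jaw_left","jaw_right","clamp","turnbuckle","pine_block"]:
        for d in landmark_of(s,t)[:3]: print(t,[round(x) for x in d["uv"]],round(d["confidence"],2),end="; ")
    print()
E
```

```text
pics
{'time_s': 0.0, 'q': array([-1.22152942,  0.59211425,  0.04831583,  1.60982701, -0.03329192,
        0.94267192, -0.03370573]), 'dq': array([ 0.00045276, -0.00075829, -0.00104152, -0.00049119,  0.00052306,
        0.00022348, -0.00148106]), 'joint_torque': array([-1.41978485e-04, -5.48685586e+01,  1.54724535e+00, -1.98132169e+01,
        9.61608428e-03,  8.69961485e-03,  1.12899151e-06]), 'tcp_pos': array([310.27366202, 654.34600978, 230.14310076]), 'ee_rot': array([-0.68965118, -3.06460227,  0.00343673]), 'wrist_force': array([ 0.09234174,  0.25748039, -0.34993427]), 'ft_torque': array([-0.02630449, -0.01598025,  0.03788142]), 'width': 85.25500216145926} -18.700000000000003
scene 375.6115527843719 [-120.94817657 -564.17297253 1036.57986659]
mould_block [360, 303] 0.78; mould_block [414, 244] 0.75; mould_block [376, 236] 0.68; bay [327, 212] 0.72; bar_end [348, 182] 0.5; bar_end [383, 266] 0.31; jaw_left [313, 206] 0.57; jaw_right [336, 226] 0.87; clamp [325, 216] 0.56; turnbuckle [350, 185] 0.55; pine_block [382, 268] 0.62; 
side 430.03175046893546 [ 246.6102151  1052.08386322  718.92656535]
mould_block [380, 182] 0.69; bay [310, 215] 0.61; screw_axis [268, 201] 0.65; jaw_left [304, 230] 0.55; jaw_right [316, 210] 0.65; jaw_right [303, 233] 0.49; clamp [309, 219] 0.65; turnbuckle [250, 307] 0.57; 
wrist 299.74351293321683 [237.31410399 689.83143212 373.46420723]
bay [238, 355] 0.58;
```

View pics/scene0.png

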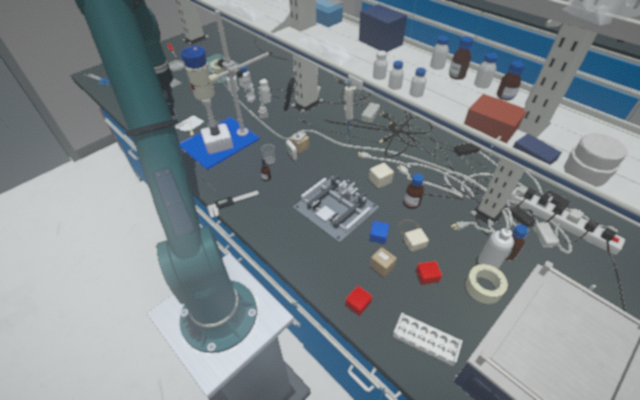

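View pics/side0.png

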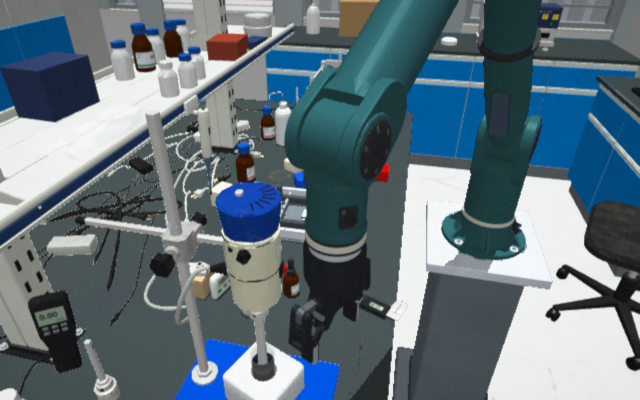

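View pics/wrist0.png

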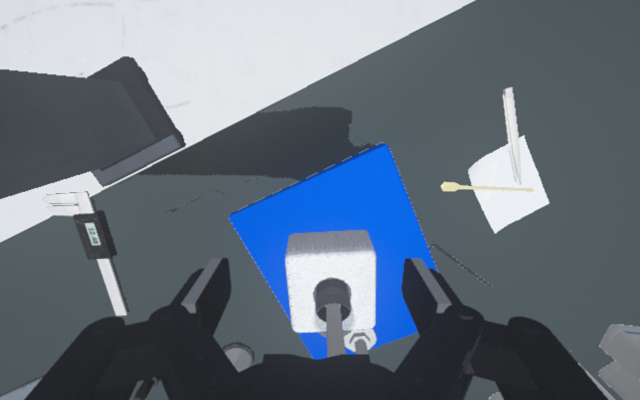

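Run:
```python
import cv2,sys
im=cv2.imread("pics/scene0.png")[150:330,260:480];cv2.imwrite("pics/scene0z.png",cv2.resize(im,None,fx=3.3,fy=3.3,interpolation=cv2.INTER_CUBIC))
im=cv2.imread("pics/side0.png")[140:320,220:440];cv2.imwrite("pics/side0z.png",cv2.resize(im,None,fx=3.3,fy=3.3,interpolation=cv2.INTER_CUBIC))
```

```text
(no output)
```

View pics/scene0z.png

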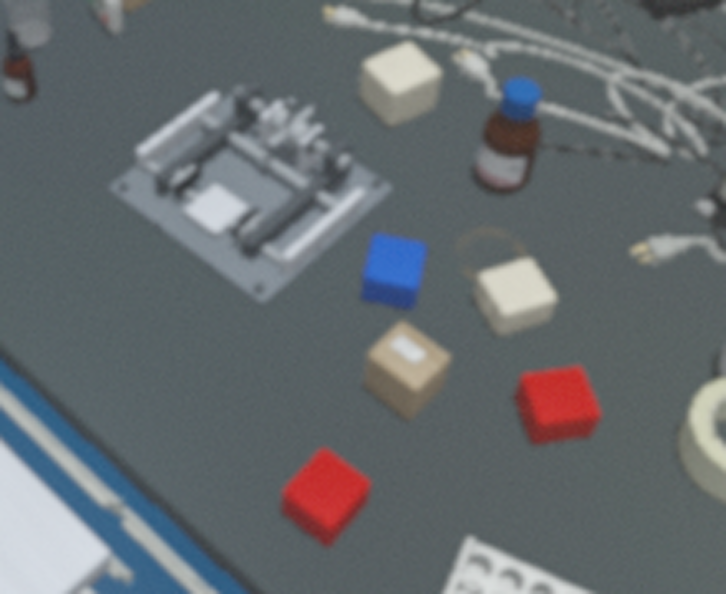

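View pics/side0z.png

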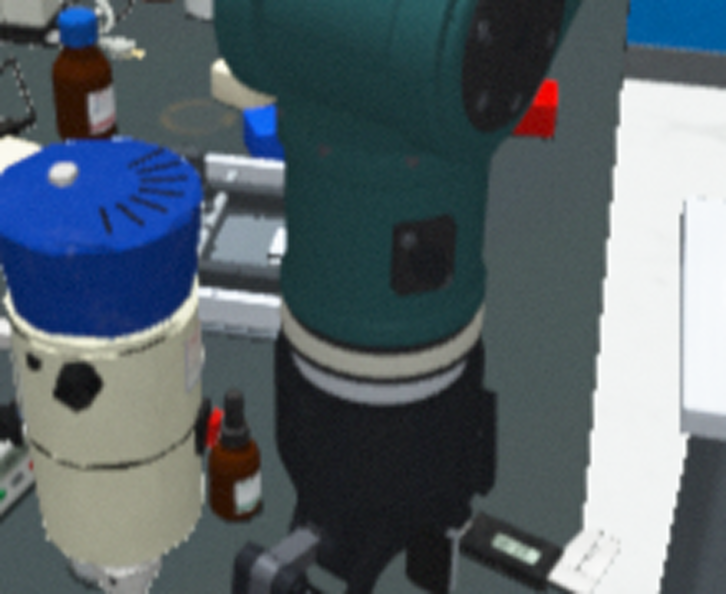

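The scene picture shows the clamp around (335,205), the cream blocks at (381,174) (back, taller) and (416,239), the pine block at (383,262), and blue and red look-alikes. Next I'll measure them.

Run:
```python
from h import *
P=np.load("scene0.npy");im=cv2.imread("pics/scene0.png")
def top(u0,u1,v0,v1,name,zmin,zmax,cond=None):
    Q=P[v0:v1,u0:u1].reshape(-1,3);C=im[v0:v1,u0:u1].reshape(-1,3).astype(int)
    m=(Q[:,2]>zmin)&(Q[:,2]<zmax)
    if cond is not None: m&=cond(C)
    q=Q[m]; r=cv2.minAreaRect(q[:,:2].astype(np.float32))
    print(name,m.sum(),"z pct",np.percentile(q[:,2],[5,50,90]).round(1),"mean",q.mean(0).round(1),r)
for n,b in dict(back=(365,396,158,192),small=(400,432,225,252),pine=(368,399,245,277),blue=(367,392,218,246),table=(400,440,300,320)).items():
    Q=P[b[2]:b[3],b[0]:b[1]].reshape(-1,3); print(n,np.nanpercentile(Q[:,2],[2,10,50,75,90,98]).round(1))
top(400,432,225,252,"small",33,50)
top(365,396,158,192,"back",45,75)
# clamp
Q=P[165:245,285:385].reshape(-1,3)
for lo,hi in((4,12),(16,24),(30,40),(45,100)):
    m=(Q[:,2]>lo)&(Q[:,2]<hi);q=Q[m];print(lo,hi,m.sum(),q.mean(0).round(1),cv2.minAreaRect(q[:,:2].astype(np.float32)))
s=snapshot("scene")
for n,z in (("bay",20),("jaw_left",0),("jaw_right",0),("clamp",0),("turnbuckle",52),("bar_end",90),("screw_axis",52),("mould_block",0)):
    for d in landmark_of(s,n): print(n,np.round(d["uv"],1),round(d["confidence"],2),world(s,d["uv"],z).round(1))
```

```text
back [-0.9  1.2  6.3 46.2 60.7 63.3]
small [-0.9  1.1  6.1 40.6 43.6 45.8]
pine [-0.9  1.2  6.5 56.  59.1 61.2]
blue [-1.3  1.   6.7 41.  43.2 45.5]
table [-1.5 -0.2  2.5  4.   5.8 34.7]
small 282 z pct [36.1 42.3 45.4] mean [ 606.1 -256.7   42. ] ((608.8878784179688, -255.5777587890625), (56.513465881347656, 61.578086853027344), 66.29243469238281)
back 269 z pct [47.4 60.1 63.2] mean [753.4   9.8  58.7] ((758.357421875, 13.281963348388672), (65.6029052734375, 70.32349395751953), 76.06564331054688)
4 12 2444 [538.5  61.8   7.3] ((555.0982666015625, 68.74998474121094), (390.7430725097656, 386.39495849609375), 44.4306640625)
16 24 347 [521.5  19.9  20.5] ((553.3623046875, 33.18284606933594), (299.6822509765625, 314.30926513671875), 38.71673583984375)
30 40 633 [540.8  24.4  36. ] ((557.4861450195312, 26.712997436523438), (301.022705078125, 295.4452209472656), 38.868106842041016)
45 100 562 [642.1  25.1  61. ] ((610.2395629882812, -36.02336120605469), (283.0042724609375, 251.46893310546875), 62.294132232666016)
bay [323.5 213. ] 0.64 [479.3  44.5  20. ]
bay [325.  215.8] 0.34 [473.8  31.7  20. ]
jaw_left [312.8 207.7] 0.65 [481.6 102.2   0. ]
jaw_right [336.6 224.6] 0.59 [485.6 -13.7   0. ]
clamp [326.6 219.7] 0.86 [476.8  26.8   0. ]
turnbuckle [349.9 185.6] 0.57 [620.5  48.8  52. ]
turnbuckle [326.6 210.7] 0.37 [475.2  25.1  52. ]
bar_end [347.4 181.9] 0.41 [599.2  43.8  90. ]
screw_axis [349.1 187.8] 0.95 [610.2  43.4  52. ]
screw_axis [383.9 265.3] 0.18 [ 442.  -252.5   52. ]
mould_block [356.7 303.7] 0.89 [ 310.7 -262.5    0. ]
mould_block [412.  247.2] 0.8 [ 592.2 -258.1    0. ]
mould_block [428.4 276.5] 0.71 [ 537.4 -360.4    0. ]
mould_block [376.1 237.3] 0.61 [ 540.1 -147.3    0. ]
```

Run:
```python
from h import *
from scipy.spatial.transform import Rotation as R
P=np.load("side0.npy").reshape(-1,3);S=np.load("scene0.npy").reshape(-1,3);W=np.load("wrist0.npy").reshape(-1,3)
for n,p in(("side",P),("scene",S),("wrist",W)):
    for y0 in range(-450,800,100):
        m=(p[:,1]>y0)&(p[:,1]<y0+100)&(p[:,2]>110)&(p[:,2]<600)&(p[:,0]>200)&(p[:,0]<850)
        q=p[m]
        if len(q)>10:
            h=np.histogram(q[:,0],bins=np.arange(200,900,50))
            print(n,y0,[(int(a),int(c),int(np.max(q[(q[:,0]>=a)&(q[:,0]<a+50),2]))) for c,a in zip(*h) if c>5])
M=R.from_rotvec(arm.observe()['ee_rot']).as_matrix();print(M.round(3))
```

```text
side -450 [(650, 42, 146), (700, 189, 397), (750, 179, 434), (800, 14, 406)]
side -350 [(700, 117, 395), (750, 231, 436), (800, 95, 436)]
side -250 [(700, 146, 395), (750, 295, 436), (800, 449, 436)]
side -150 [(700, 235, 396), (750, 136, 396), (800, 82, 376)]
side -50 [(700, 198, 396), (750, 296, 458), (800, 283, 459)]
side 50 [(700, 206, 395), (750, 488, 457), (800, 831, 459)]
side 150 [(700, 1124, 394), (750, 188, 395), (800, 204, 376)]
side 250 [(700, 176, 394), (750, 456, 410), (800, 293, 413)]
side 350 [(700, 441, 394), (750, 1027, 409), (800, 637, 416)]
side 450 [(500, 113, 342), (550, 20, 342), (700, 548, 394), (750, 834, 395), (800, 1120, 406)]
side 550 [(200, 284, 599), (250, 1890, 599), (300, 1083, 599), (350, 1601, 436), (400, 3307, 440), (450, 898, 436), (500, 3381, 532), (550, 735, 532), (600, 234, 336), (650, 227, 336), (700, 913, 393), (750, 1129, 395), (800, 1747, 397)]
side 650 [(250, 7084, 599), (300, 9788, 593), (350, 468, 579), (400, 2493, 434), (450, 16, 433), (500, 480, 345), (550, 146, 346), (700, 615, 392), (750, 515, 395)]
scene -450 [(650, 38, 143), (700, 9
[... 525 characters left out ...]
182, 418)]
scene 450 [(250, 51, 599), (500, 27, 346), (550, 15, 343), (700, 11, 397), (750, 249, 398), (800, 115, 407)]
scene 550 [(250, 393, 582), (300, 788, 599), (350, 246, 570), (400, 1044, 442), (450, 196, 438), (500, 479, 535), (550, 264, 535), (600, 42, 340), (650, 35, 339), (700, 42, 397), (750, 219, 399), (800, 272, 413)]
scene 650 [(300, 18, 340), (400, 6, 435), (500, 35, 346), (550, 7, 347), (700, 31, 393), (750, 182, 399), (800, 106, 380)]
scene 750 [(700, 8, 394), (750, 294, 421), (800, 171, 413)]
wrist 550 [(250, 17145, 325), (300, 82, 300), (400, 1734, 180)]
wrist 650 [(250, 1995, 326), (300, 19020, 325)]
[[-0.904  0.428  0.   ]
 [ 0.428  0.904 -0.   ]
 [-0.    -0.    -1.   ]]
```

Emit:
play_rows(
  plan=[
    {"delta_pos": [-10, -40, 10], "angular": [0, 0, 0], "hand": 85},
    {"delta_pos": [-15, -95, 20], "angular": [0, 0, 0], "hand": 85},
    {"delta_pos": [-10, -150, 30], "angular": [0, 0, -5], "hand": 85},
    {"delta_pos": [10, -205, 40], "angular": [0, 0, -14], "hand": 85},
    {"delta_pos": [35, -260, 50], "angular": [0, 0, -23], "hand": 85},
    {"delta_pos": [65, -310, 60], "angular": [0, 0, -32], "hand": 85},
    {"delta_pos": [95, -360, 70], "angular": [0, 0, -41], "hand": 85},
    {"delta_pos": [125, -410, 70], "angular": [0, 0, -50], "hand": 85},
  ],
)

```text
time_s: 2.95
tcp_pos: [437.1, 243.8, 302.6]
ee_rot: [1.926, 2.481, 0.005]
wrist_force: [0.8, 0.6, -0.0]
width: 85.1
```

Emit:
play_rows(
  plan=[
    {"delta_pos": [25, -50, 0], "angular": [0, 0, -8], "hand": 85},
    {"delta_pos": [45, -105, 0], "angular": [0, 0, -14.6], "hand": 85},
    {"delta_pos": [65, -160, 0], "angular": [0, 0, -14.6], "hand": 85},
    {"delta_pos": [85, -215, 0], "angular": [0, 0, -14.6], "hand": 85},
    {"delta_pos": [100, -270, 0], "angular": [0, 0, -14.6], "hand": 85},
    {"delta_pos": [105, -295, 0], "angular": [0, 0, -14.6], "hand": 85},
    {"delta_pos": [105, -295, 0], "angular": [0, 0, -14.6], "hand": 85},
  ],
)

```text
time_s: 3.82
tcp_pos: [540.8, -52.7, 301.6]
ee_rot: [2.226, 2.215, -0.0]
wrist_force: [-0.1, 0.7, -0.6]
width: 84.8
```

```bash
cat > see.py <<'E'
from h import *
import sys
n=sys.argv[1]
o=arm.observe();print(o['time_s'],o['tcp_pos'].round(1),o['ee_rot'].round(3),o['wrist_force'].round(2),o['q'].round(2))
s=snapshot("wrist");cv2.imwrite(f"pics/{n}.png",s["pixels"]);P=cloud(s);np.save(f"{n}.npy",P);np.save(n+"_T.npy",s["camera_from_world"])
print(s["fx"],s["cx"],s["cy"],np.linalg.inv(s["camera_from_world"])[:3,3].round(1))
for t,z in (("mould_block",0),("bay",20),("screw_axis",52),("bar_end",90),("jaw_left",0),("jaw_right",0),("clamp",0)):
    for d in landmark_of(s,t)[:3]: print(t,np.round(d["uv"]),round(d["confidence"],2),world(s,d["uv"],z).round(1))
E
python3 see.py w1
```

```text
3.825 [540.8 -52.7 301.6] [ 2.226  2.215 -0.   ] [-0.07  0.74 -0.6 ] [-0.4   0.31  0.53  1.96 -0.19  0.92  0.22]
299.74351293321683 315.93638739482304 200.75845437737135 [540.7  28.4 443.7]
mould_block [355. 278.] 0.95 [ 606.8 -259.8    0. ]
mould_block [182. 281.] 0.83 [ 310.5 -263.6    0. ]
mould_block [315. 326.] 0.75 [ 536.8 -358.6    0. ]
bay [270.  92.] 0.56 [480.1  40.   20. ]
screw_axis [366.  86.] 0.9 [601.7  45.4  52. ]
bar_end [368.  88.] 0.64 [598.2  41.1  90. ]
jaw_right [278. 136.] 0.77 [485.1 -19.7   0. ]
clamp [275.  90.] 0.65 [483.5  43.    0. ]
```

View pics/w1.png

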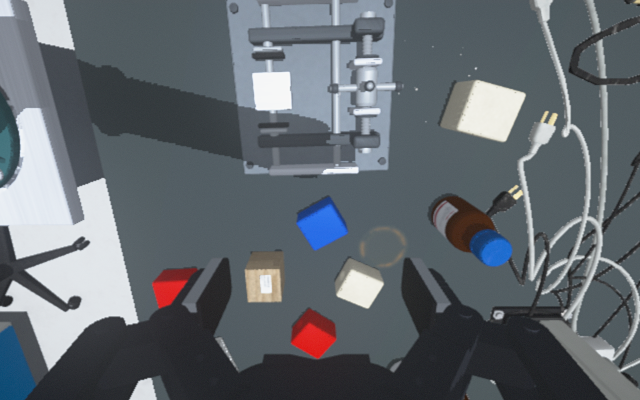

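Wrist view: white anvil at (271,91), turnbuckle cross at (366,88), bottle standing well away, and the smaller cream block at (358,283) between the fingers. Next comes precise geometry.

```bash
python3 - <<'E'
import numpy as np,cv2
P=np.load("w1.npy");im=cv2.imread("pics/w1.png").astype(int)
g=im.mean(-1);sat=im.max(-1)-im.min(-1)
def box(v0,v1,u0,u1,zl,zh,extra=None,name=""):
    M=np.zeros(g.shape,bool);M[v0:v1,u0:u1]=1
    m=M&(P[...,2]>zl)&(P[...,2]<zh)
    if extra is not None:m&=extra
    q=P[m];r=cv2.minAreaRect(q[:,:2].astype(np.float32))
    print(name,len(q),q.mean(0).round(1),np.percentile(q[:,2],[5,50,95]).round(1),[np.round(x,1) for x in r])
    return q
box(60,120,240,300,14,26,g>190,"anvil")
box(250,315,330,390,34,46,None,"small block top")
box(250,315,330,390,3,46,g>130,"small block all")
box(70,150,430,530,50,70,None,"back")
q=box(0,180,215,400,30,42,g<90,"jaw bars")
box(20,45,245,385,30,42,None,"left carriage")
box(130,152,255,385,30,42,None,"right carriage")
box(75,100,325,410,45,110,None,"cross")
for v in range(80,100,2):
    print(v,[tuple(P[v,u].round(0).astype(int)) for u in range(328,408,8)])
E
python3 - <<'E'
import cv2
im=cv2.imread("pics/w1.png")
cv2.imwrite("pics/w1a.png",cv2.resize(im[0:180,215:415],None,fx=3.3,fy=3.3,interpolation=cv2.INTER_CUBIC))
cv2.imwrite("pics/w1b.png",cv2.resize(im[240:330,320:400],None,fx=6,fy=6,interpolation=cv2.INTER_CUBIC))
E
```

```text
anvil 1455 [482.   42.3  19.3] [17.7 19.4 20.8] [array([481.7,  46.4]), array([49.7, 64.7]), np.float64(1.9)]
small block top 1153 [ 607.  -251.2   39.3] [36.9 39.5 40.9] [array([ 607.6, -253.5]), array([55.5, 60.5]), np.float64(64.6)]
small block all 1265 [ 607.4 -249.6   38. ] [28.2 39.4 40.8] [array([ 607.7, -253.5]), array([55.5, 60.2]), np.float64(64.6)]
back 2901 [754.4  15.9  57. ] [54.7 57.2 58.6] [array([756.5,  15. ]), array([61.9, 68.6]), np.float64(76.0)]
jaw bars 1398 [512.2   7.7  35.2] [32.  35.3 37.3] [array([541. ,  41.5]), array([145.7, 160.4]), np.float64(89.9)]
left carriage 1646 [524.2 105.6  35. ] [32.6 35.1 36.8] [array([539.4, 108.6]), array([163.5,  22.7]), np.float64(2.7)]
right carriage 1250 [523.4 -20.4  35.1] [32.8 35.2 36.8] [array([543.2, -21. ]), array([ 23.6, 165. ]), np.float64(88.7)]
cross 951 [600.1  43.7  61.7] [52.  58.5 93.4] [array([601.5,  43.6]), array([27.3, 86.9]), np.float64(89.0)]
80 [(np.int64(557), np.int64(55), np.int64(9)), (np.int64(567), np.int64(54), np.int64(30)), (np.int64(579), np.int64(55), np.int64(7)), (np.int64(590), np.int6
[... 3644 characters left out ...]
 np.int64(34), np.int64(60)), (np.int64(603), np.int64(33), np.int64(64)), (np.int64(623), np.int64(34), np.int64(10)), (np.int64(634), np.int64(34), np.int64(7)), (np.int64(648), np.int64(34), np.int64(-2)), (np.int64(658), np.int64(34), np.int64(0))]
98 [(np.int64(557), np.int64(32), np.int64(7)), (np.int64(567), np.int64(32), np.int64(29)), (np.int64(579), np.int64(32), np.int64(7)), (np.int64(591), np.int64(32), np.int64(7)), (np.int64(594), np.int64(31), np.int64(61)), (np.int64(603), np.int64(31), np.int64(63)), (np.int64(623), np.int64(32), np.int64(8)), (np.int64(635), np.int64(32), np.int64(8)), (np.int64(647), np.int64(32), np.int64(0)), (np.int64(659), np.int64(31), np.int64(-2))]
```

View pics/w1a.png

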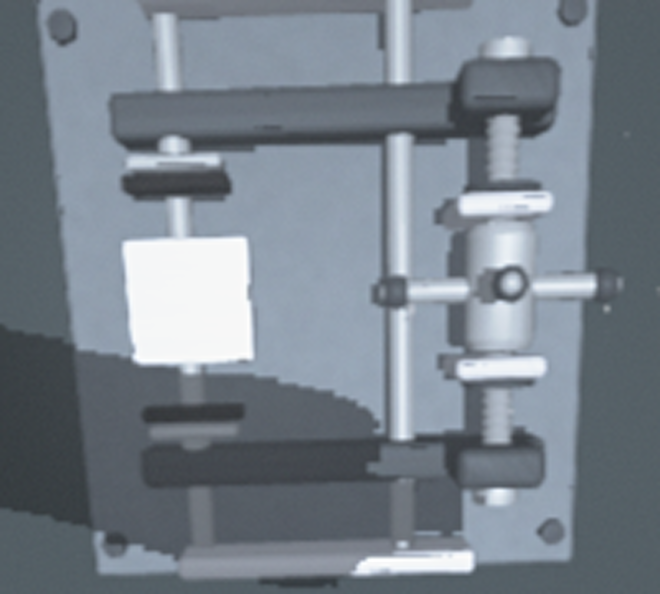

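View pics/w1b.png

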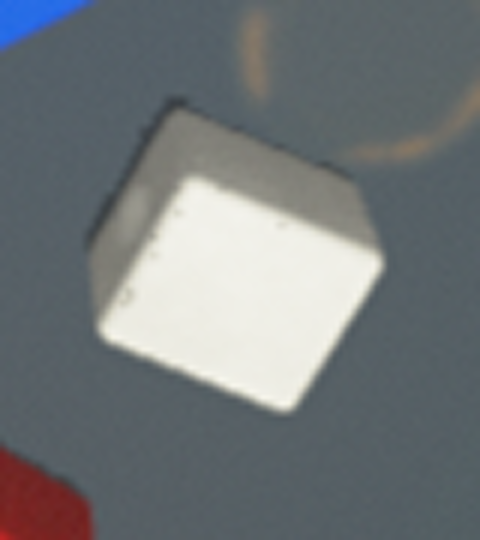

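Emit:
play_rows(
  plan=[
    {"delta_pos": [12, -45, -10], "angular": [0, 0, -7], "hand": 85},
    {"delta_pos": [28, -95, -40], "angular": [0, 0, -14], "hand": 85},
    {"delta_pos": [44, -140, -80], "angular": [0, 0, -21], "hand": 85},
    {"delta_pos": [58, -180, -120], "angular": [0, 0, -25.4], "hand": 85},
    {"delta_pos": [67, -202.5, -160], "angular": [0, 0, -25.4], "hand": 85},
    {"delta_pos": [67, -202.5, -200], "angular": [0, 0, -25.4], "hand": 85},
    {"delta_pos": [67, -202.5, -200], "angular": [0, 0, -25.4], "hand": 85},
    {"delta_pos": [67, -202.5, -200], "angular": [0, 0, -25.4], "hand": 85},
  ],
)

```text
time_s: 5.22
tcp_pos: [608.6, -252.1, 102.5]
ee_rot: [2.653, 1.68, 0.002]
wrist_force: [0.7, -0.0, -0.3]
width: 84.8
```

```bash
python3 see.py w2 | head -4
python3 - <<'E'
import numpy as np,cv2
P=np.load("w1.npy");im=cv2.imread("pics/w1.png").astype(int)
for n,(v0,v1) in dict(L=(15,50),R=(125,160)).items():
    Q=P[v0:v1,245:390].reshape(-1,3);Q=Q[(Q[:,2]>31)&(Q[:,2]<40)]
    xs=[];lo=[];hi=[]
    for x in range(470,575,5):
        y=Q[(abs(Q[:,0]-x)<4),1]
        if len(y)>15: xs.append(x);lo.append(np.percentile(y,3));hi.append(np.percentile(y,97))
    for k in (lo,hi):
        f=np.polyfit(xs,k,1);print(n,np.degrees(np.arctan(f[0])).round(2),np.polyval(f,482).round(1), np.std(np.polyval(f,xs)-k).round(2))
E
```

```text
5.225 [ 608.6 -252.1  102.5] [2.653e+00 1.680e+00 2.000e-03] [ 0.72 -0.02 -0.27] [ 0.01  0.72  0.48  1.87 -0.5   0.68  0.34]
299.74351293321683 315.93638739482304 200.75845437737135 [ 642.6 -178.9  244.6]
mould_block [319. 202.] 0.95 [ 610.  -254.8   -0. ]
mould_block [ 53. 331.] 0.92 [ 310.4 -263.8    0. ]
L 7.69 90.7 2.31
L 1.66 112.4 0.32
R 1.25 -30.0 0.5
R -8.88 -3.4 3.44
```

View pics/w2.png

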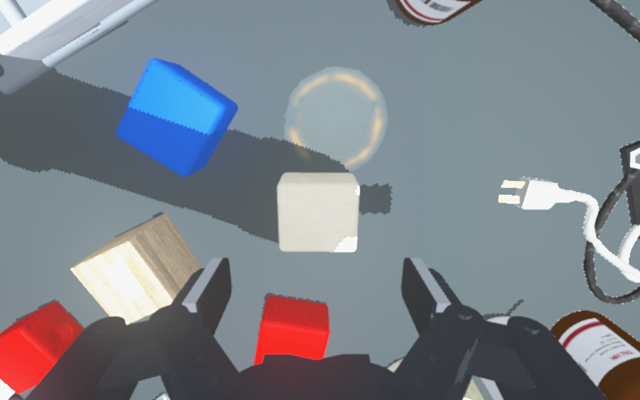

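Run:
```python
from h import *
P=np.load("w2.npy");im=cv2.imread("pics/w2.png").astype(int)
Q=P[160:265,260:375].reshape(-1,3);q=Q[(Q[:,2]>34)&(Q[:,2]<46)];print(len(q),q.mean(0),cv2.minAreaRect(q[:,:2].astype(np.float32)))
Q=P[200:330,60:215].reshape(-1,3);q=Q[(Q[:,2]>48)&(Q[:,2]<64)];print("pine",len(q),q.mean(0),cv2.minAreaRect(q[:,:2].astype(np.float32)))
s=dict(fx=299.7435,fy=299.7435,cx=315.936,cy=200.758,camera_from_world=np.load("w2_T.npy"))
for uv in((336,118),(285,118),(387,118),(336,68),(336,172)):print(uv,world(s,uv,68).round(0),world(s,uv,0).round(0))
s["camera_from_world"]=np.load("w1_T.npy")
for uv in((383,246),):print(uv,world(s,uv,68).round(0),world(s,uv,0).round(0))
p=P[60:180,280:395];print(np.nanpercentile(p[...,2],[5,50,95]))
```

```text
5535 [ 609.43016767 -251.96131177   39.35883485] ((608.33154296875, -254.05853271484375), (55.505584716796875, 60.225887298583984), 64.4022445678711)
pine 5208 [ 463.45834794 -232.10671659   55.27383231] ((459.779296875, -234.67111206054688), (54.057655334472656, 58.04376983642578), 0.19454465806484222)
(336, 118) [ 649. -192.   68.] [ 652. -197.    0.]
(285, 118) [ 623. -180.   68.] [ 615. -180.    0.]
(387, 118) [ 675. -205.   68.] [ 688. -214.    0.]
(336, 68) [ 660. -168.   68.] [ 667. -164.    0.]
(336, 172) [ 636. -221.   68.] [ 634. -237.    0.]
(383, 246) [ 633. -164.   68.] [ 650. -199.    0.]
[-1.60963073 -0.41991043  1.11538286]
```

The ring is a stain on the worktop: both views place it at z=0. The block is centred between the fingers, so I'll descend and grip gently.

Emit:
play_rows(
  plan=[
    {"delta_pos": [0, -1, -30], "angular": [0, 0, 0], "hand": 85},
    {"delta_pos": [0, -1, -65], "angular": [0, 0, 0], "hand": 85},
    {"delta_pos": [0, -1, -90], "angular": [0, 0, 0], "hand": 85},
    {"delta_pos": [0, -1, -98], "angular": [0, 0, 0], "hand": 85},
    {"delta_pos": [0, -1, -98], "angular": [0, 0, 0], "hand": 85},
    {"delta_pos": [0, -1, -98], "angular": [0, 0, 0], "hand": 50},
    {"delta_pos": [0, -1, -98], "angular": [0, 0, 0], "hand": 50},
    {"delta_pos": [0, -1, -98], "angular": [0, 0, 0], "hand": 50},
  ],
  force=25,
)

```text
time_s: 6.62
tcp_pos: [608.7, -254.0, 4.7]
ee_rot: [2.653, 1.678, 0.002]
wrist_force: [0.3, 0.6, 6.8]
width: 59.7
```

Emit:
play_rows(
  plan=[
    {"delta_pos": [0, 0, 0], "angular": [0, 0, 0], "hand": 50},
    {"delta_pos": [0, 0, 0], "angular": [0, 0, 0], "hand": 50},
    {"delta_pos": [0, 0, 15], "angular": [0, 0, 0], "hand": 50},
    {"delta_pos": [0, 0, 40], "angular": [0, 0, 0], "hand": 50},
    {"delta_pos": [0, 0, 75], "angular": [0, 0, 0], "hand": 50},
    {"delta_pos": [0, 0, 110], "angular": [0, 0, 0], "hand": 50},
    {"delta_pos": [0, 0, 120], "angular": [0, 0, 0], "hand": 50},
    {"delta_pos": [0, 0, 120], "angular": [0, 0, 0], "hand": 50},
  ],
)

```text
time_s: 7.62
tcp_pos: [607.6, -253.1, 123.6]
ee_rot: [2.655, 1.68, 0.001]
wrist_force: [-0.5, 0.5, -1.2]
width: 59.8
```

```bash
python3 see.py w3|head -2
```

```text
7.625 [ 607.6 -253.1  123.6] [2.655e+00 1.680e+00 1.000e-03] [-0.53  0.52 -1.17] [-0.01  0.69  0.5   1.86 -0.49  0.72  0.33]
299.74351293321683 315.93638739482304 200.75845437737135 [ 641.8 -180.   265.8]
```

View pics/w3.png

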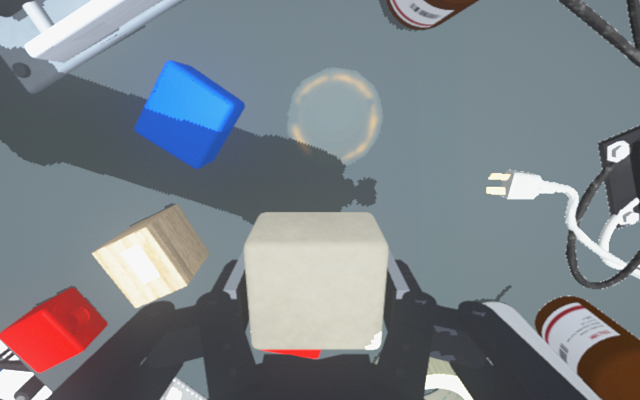

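Grasp is good (width 59.8). I'll carry it towards the clamp and take a close view of the bay.

Emit:
play_rows(
  plan=[
    {"delta_pos": [-15, 30, 10], "angular": [0, 0, 5], "hand": 50},
    {"delta_pos": [-45, 80, 25], "angular": [0, 0, 11], "hand": 50},
    {"delta_pos": [-75, 130, 40], "angular": [0, 0, 17], "hand": 50},
    {"delta_pos": [-105, 180, 40], "angular": [0, 0, 23], "hand": 50},
    {"delta_pos": [-122, 212, 40], "angular": [0, 0, 26.8], "hand": 50},
    {"delta_pos": [-126, 218, 40], "angular": [0, 0, 26.8], "hand": 50},
    {"delta_pos": [-126, 218, 40], "angular": [0, 0, 26.8], "hand": 50},
    {"delta_pos": [-126, 218, 40], "angular": [0, 0, 26.8], "hand": 50},
  ],
)

```text
time_s: 9.02
tcp_pos: [482.8, -36.9, 163.5]
ee_rot: [2.195, 2.245, 0.0]
wrist_force: [-1.1, -0.6, -1.9]
width: 59.6
```

```bash
python3 see.py w4
python3 - <<'E'
import numpy as np,cv2
P=np.load("w4.npy");im=cv2.imread("pics/w4.png").astype(int);g=im.mean(-1)
m=(abs(P[...,2]-20)<2.5)&(abs(P[...,0]-482)<40)&(abs(P[...,1]-42)<40)&(g>150)
q=P[m];print(len(q));k=cv2.minAreaRect(q[:,:2].astype(np.float32));print(k,q.mean(0))
print(np.percentile(q[:,0],[1,99]),np.percentile(q[:,1],[1,99]))
E
```

```text
9.025 [482.8 -36.9 163.5] [2.195 2.245 0.   ] [-1.07 -0.64 -1.85] [-0.36  0.43  0.44  2.21 -0.34  0.56  0.37]
299.74351293321683 315.93638739482304 200.75845437737135 [480.4  44.1 305.6]
mould_block [317. 257.] 0.92 [ 485.4 -125.4    0. ]
mould_block [179. 352.] 0.71 [ 311.  -268.5    0. ]
bay [320. 102.] 0.98 [484.   42.7  20. ]
screw_axis [468. 106.] 0.69 [603.7  42.6  52. ]
screw_axis [316. 259.] 0.39 [484.4 -99.   52. ]
bar_end [487. 107.] 0.97 [598.3  42.5  90. ]
jaw_left [318.  32.] 0.89 [481.4 103.3   0. ]
jaw_right [318. 165.] 0.75 [483.7 -18.5   0. ]
clamp [316. 104.] 0.95 [481.2  41.    0. ]
3051
((481.7658386230469, 47.428768157958984), (49.74941635131836, 64.18282318115234), 1.3721150159835815) [481.87264165  43.23797244  19.38990834]
[457.98842425 506.13603949] [18.47508589 75.49072388]
```

View pics/w4.png

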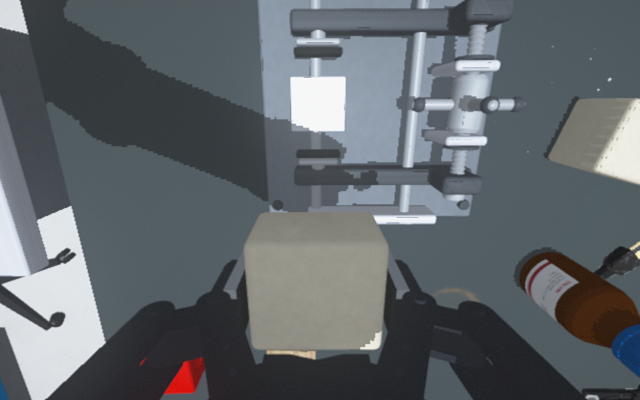

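Wrist view: anvil spans (291–345, 77–131), rubber faces are at rows ~50 and ~153, and the block sits straight in the fingers.

Run:
```python
from h import *
im=cv2.imread("pics/w4.png")
cv2.imwrite("pics/w4a.png",cv2.resize(im[0:220,250:400],None,fx=4,fy=2.7,interpolation=cv2.INTER_CUBIC) if 0 else cv2.resize(im[25:180,270:370],None,fx=3.8,fy=3.8,interpolation=cv2.INTER_CUBIC))
s=dict(fx=299.7435,fy=299.7435,cx=315.936,cy=200.758,camera_from_world=np.load("w4_T.npy"))
g=im.mean(-1)
for c in (300,330): print(c,[(r,int(g[r,c])) for r in list(range(34,82,1))]); print([(r,int(g[r,c])) for r in list(range(126,172,1))])
for r in (77,131.5): print(r,world(s,(318,r),20).round(1))
P=np.load("w4.npy")
for c in (302,332): print([(r,*P[r,c].round(0)[1:].astype(int)) for r in range(36,62,2)],[(r,*P[r,c].round(0)[1:].astype(int)) for r in range(140,172,2)])
```

```text
300 [(34, 66), (35, 70), (36, 94), (37, 142), (38, 172), (39, 195), (40, 212), (41, 223), (42, 218), (43, 198), (44, 158), (45, 119), (46, 97), (47, 78), (48, 72), (49, 69), (50, 74), (51, 74), (52, 73), (53, 72), (54, 70), (55, 65), (56, 65), (57, 83), (58, 102), (59, 146), (60, 159), (61, 159), (62, 158), (63, 158), (64, 158), (65, 159), (66, 159), (67, 159), (68, 158), (69, 159), (70, 158), (71, 159), (72, 158), (73, 160), (74, 158), (75, 158), (76, 183), (77, 238), (78, 248), (79, 247), (80, 247), (81, 247)]
[(126, 158), (127, 155), (128, 159), (129, 157), (130, 148), (131, 121), (132, 103), (133, 102), (134, 102), (135, 101), (136, 103), (137, 102), (138, 103), (139, 102), (140, 101), (141, 101), (142, 101), (143, 99), (144, 101), (145, 100), (146, 99), (147, 101), (148, 101), (149, 80), (150, 63), (151, 61), (152, 61), (153, 60), (154, 61), (155, 58), (156, 59), (157, 63), (158, 102), (159, 116), (160, 125), (161, 134), (162, 136), (163, 127), (164, 112), (165, 81), (166, 66), (167, 67), (168, 67), (169, 70), (170, 71), (171, 71)]
330 [(34, 66), (35, 78), (36, 89), (37, 101), (
[... 2343 characters left out ...]
p.int64(36)), (54, np.int64(80), np.int64(36)), (56, np.int64(80), np.int64(26)), (58, np.int64(81), np.int64(7)), (60, np.int64(79), np.int64(9))] [(140, np.int64(8), np.int64(7)), (142, np.int64(6), np.int64(8)), (144, np.int64(4), np.int64(9)), (146, np.int64(2), np.int64(8)), (148, np.int64(0), np.int64(8)), (150, np.int64(2), np.int64(30)), (152, np.int64(1), np.int64(36)), (154, np.int64(-1), np.int64(36)), (156, np.int64(-3), np.int64(36)), (158, np.int64(-6), np.int64(30)), (160, np.int64(-6), np.int64(37)), (162, np.int64(-8), np.int64(36)), (164, np.int64(-10), np.int64(35)), (166, np.int64(-15), np.int64(24)), (168, np.int64(-15), np.int64(33)), (170, np.int64(-16), np.int64(35))]
```

View pics/w4a.png

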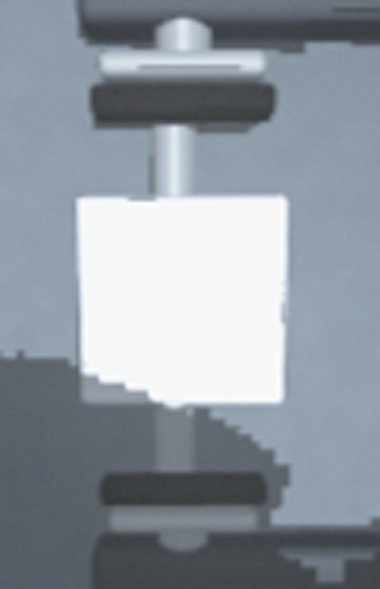

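Emit:
play_rows(
  plan=[
    {"delta_pos": [0, 30, 0], "angular": [0, 0, 0], "hand": 50},
    {"delta_pos": [-0.8, 65, -20], "angular": [0, 0, 0], "hand": 50},
    {"delta_pos": [-0.8, 77, -55], "angular": [0, 0, 0], "hand": 50},
    {"delta_pos": [-0.8, 77, -90], "angular": [0, 0, 0], "hand": 50},
    {"delta_pos": [-0.8, 77, -115], "angular": [0, 0, 0], "hand": 50},
    {"delta_pos": [-0.8, 77, -125], "angular": [0, 0, 0], "hand": 50},
    {"delta_pos": [-0.8, 77, -130], "angular": [0, 0, 0], "hand": 50},
    {"delta_pos": [-0.8, 77, -130], "angular": [0, 0, 0], "hand": 50},
  ],
)

```text
time_s: 10.42
tcp_pos: [481.3, 41.5, 33.7]
ee_rot: [2.193, 2.248, 0.001]
wrist_force: [0.3, -0.2, -1.2]
width: 59.5
```

```bash
python3 see.py w5
python3 - <<'E'
from h import *
s=snapshot("scene");cv2.imwrite("pics/s5.png",cv2.resize(s["pixels"][160:250,280:390],None,fx=6,fy=6,interpolation=cv2.INTER_CUBIC))
E
```

```text
10.425 [481.3  41.5  33.7] [2.193e+00 2.248e+00 1.000e-03] [ 0.32 -0.18 -1.25] [-0.33  0.66  0.21  2.27 -0.53  0.26  0.37]
299.74351293321683 315.93638739482304 200.75845437737135 [478.8 122.4 175.8]
mould_block [318. 254.] 0.71 [482.3  26.8   0. ]
screw_axis [571. 276.] 0.97 [602.2  46.3  52. ]
jaw_left [320. 133.] 0.95 [481.8 105.3   0. ]
jaw_left [568. 282.] 0.4 [652.8  10.    0. ]
```

View pics/w5.png

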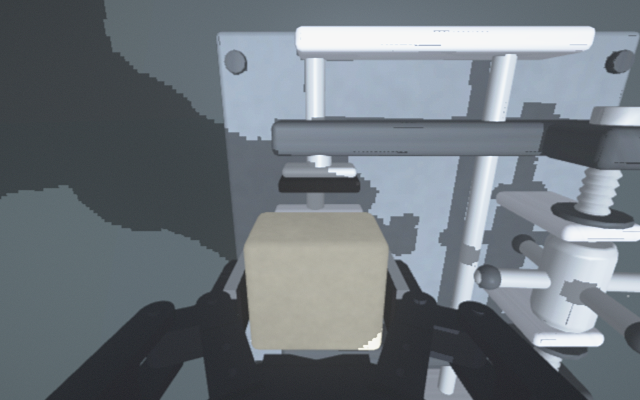

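View pics/s5.png

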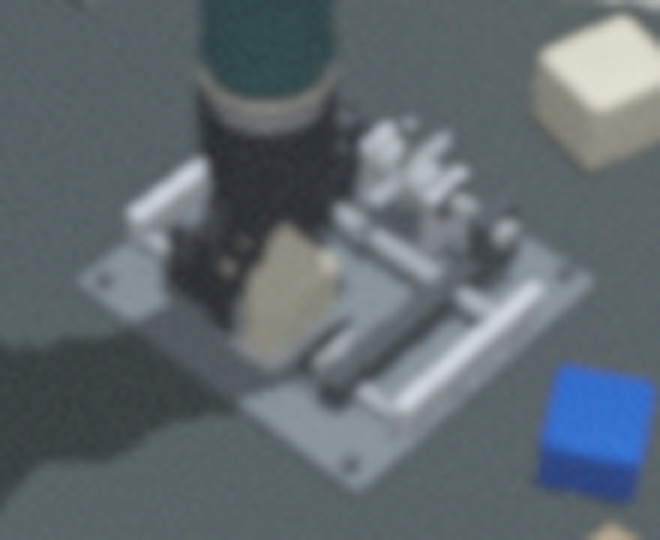

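The block is centred over the anvil and square to the jaws. Lowering it until it touches.

Emit:
play_rows(
  plan=[
    {"delta_pos": [0.5, -0.7, -4], "angular": [0, 0, 0], "hand": 50},
    {"delta_pos": [0.5, -0.7, -7], "angular": [0, 0, 0], "hand": 50},
    {"delta_pos": [0.5, -0.7, -8.5], "angular": [0, 0, 0], "hand": 50},
    {"delta_pos": [0.5, -0.7, -8.5], "angular": [0, 0, 0], "hand": 50},
  ],
)

```text
time_s: 11.38
tcp_pos: [481.3, 40.8, 24.7]
ee_rot: [-2.194, -2.249, 0.0]
wrist_force: [-0.5, -0.5, -1.4]
width: 59.8
```

Emit:
play_rows(
  plan=[
    {"delta_pos": [0.4, 0, -0.7], "angular": [0, 0, 0], "hand": 50},
    {"delta_pos": [0.4, 0, -0.7], "angular": [0, 0, 0], "hand": 50},
  ],
)

```text
time_s: 11.62
tcp_pos: [481.3, 40.8, 24.6]
ee_rot: [-2.193, -2.248, 0.0]
wrist_force: [-2.5, -0.7, 7.0]
width: 59.8
```

Emit:
play_rows(
  plan=[
    {"delta_pos": [0, 0, -0.8], "angular": [0, 0, 0], "hand": 50},
    {"delta_pos": [0, 0, -0.8], "angular": [0, 0, 0], "hand": 50},
  ],
)

```text
time_s: 11.88
tcp_pos: [481.3, 40.8, 24.6]
ee_rot: [-2.193, -2.248, -0.001]
wrist_force: [-4.0, -0.4, 15.9]
width: 59.9
```

Emit:
play_rows(
  plan=[
    {"delta_pos": [-0.3, 0, 1], "angular": [0, 0, 0], "hand": 50},
    {"delta_pos": [-0.3, 0, 1], "angular": [0, 0, 0], "hand": 72},
    {"delta_pos": [-0.3, 0, 1], "angular": [0, 0, 0], "hand": 80},
    {"delta_pos": [-0.3, 0, 1], "angular": [0, 0, 0], "hand": 80},
    {"delta_pos": [-0.3, 0, 25], "angular": [0, 0, 0], "hand": 80},
    {"delta_pos": [-0.3, 0, 65], "angular": [0, 0, 0], "hand": 80},
    {"delta_pos": [0, -10, 115], "angular": [0, 0, 0], "hand": 60},
    {"delta_pos": [0, -35, 160], "angular": [0, 0, 0], "hand": 0},
  ],
)

```text
time_s: 12.88
tcp_pos: [481.8, 6.7, 184.6]
ee_rot: [-2.19, -2.252, -0.0]
wrist_force: [0.7, 0.1, 0.7]
width: 45.4
```

Emit:
play_rows(
  plan=[
    {"delta_pos": [15, -25, 20], "angular": [0, 0, 0], "hand": 0},
    {"delta_pos": [25, -45, 30], "angular": [0, 0, 0], "hand": 0},
    {"delta_pos": [25, -45, 30], "angular": [0, 0, 0], "hand": 0},
    {"delta_pos": [25, -45, 30], "angular": [0, 0, 0], "hand": 0},
  ],
)

```text
time_s: 13.38
tcp_pos: [505.4, -38.2, 211.9]
ee_rot: [-2.191, -2.248, 0.003]
wrist_force: [-0.3, 0.4, 0.1]
width: 0.1
```

```bash
python3 see.py w6
python3 - <<'E'
from h import *
P=np.load("w6.npy");m=(abs(P[...,2]-60)<4)&(abs(P[...,0]-482)<45)&(abs(P[...,1]-41)<45)
q=P[m];print(len(q),q.mean(0),np.percentile(q[:,2],[5,50,95]),cv2.minAreaRect(q[:,:2].astype(np.float32)))
im=cv2.imread("pics/w6.png")
E
```

```text
13.375 [505.4 -38.2 211.9] [-2.191 -2.248  0.003] [-0.35  0.39  0.1 ] [-0.41  0.39  0.52  2.13 -0.3   0.7   0.33]
299.74351293321683 315.93638739482304 200.75845437737135 [503.5  42.7 354.1]
mould_block [347. 253.] 0.95 [ 548.  -145.9    0. ]
mould_block [296. 106.] 0.92 [479.9  37.5   0. ]
mould_block [297. 155.] 0.69 [481.6 -18.8   0. ]
screw_axis [421. 101.] 0.82 [603.   45.2  52. ]
bar_end [431. 104.] 0.84 [598.8  43.   90. ]
jaw_left [296.  37.] 0.72 [479.2 106.3   0. ]
jaw_right [299. 158.] 0.81 [483.2 -21.8   0. ]
clamp [417. 102.] 0.47 [614.7  45.3   0. ]
3822 [480.62262373  41.47397123  59.29544395] [57.68049826 59.35310864 60.6453389 ] ((480.31060791015625, 40.648963928222656), (59.51223373413086, 53.89093780517578), 1.53976309299469)
```

View pics/w6.png

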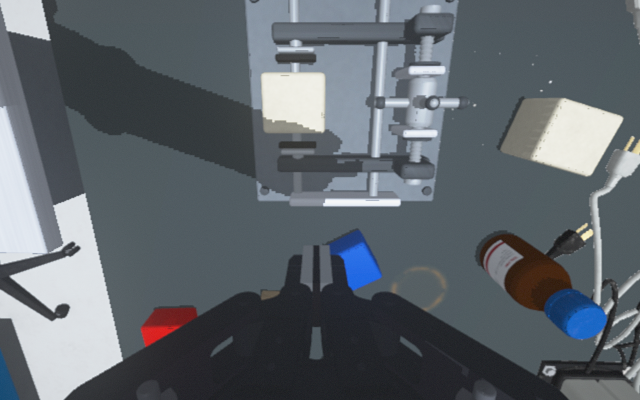

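The block is released, standing upright and centred at (480.5, 40.8), top z 59.3. The +z bar is about 5° short of vertical. Fingers are shut, so I'll go to the bay side of the upper bar.

Emit:
play_rows(
  plan=[
    {"delta_pos": [20, 27, -10], "angular": [0, 0, 0], "hand": 0},
    {"delta_pos": [45, 60, -40], "angular": [0, 0, 0], "hand": 0},
    {"delta_pos": [60, 81, -75], "angular": [0, 0, 0], "hand": 0},
    {"delta_pos": [60, 81, -110], "angular": [0, 0, 0], "hand": 0},
    {"delta_pos": [60, 81, -135], "angular": [0, 0, 0], "hand": 0},
    {"delta_pos": [60, 81, -140], "angular": [0, 0, 0], "hand": 0},
    {"delta_pos": [60, 81, -140], "angular": [0, 0, 0], "hand": 0},
    {"delta_pos": [60, 81, -140], "angular": [0, 0, 0], "hand": 0},
  ],
)

```text
time_s: 14.78
tcp_pos: [567.7, 42.1, 74.3]
ee_rot: [2.192, 2.248, 0.003]
wrist_force: [-1.1, -0.0, -0.8]
width: 0.0
```

```bash
python3 see.py w7
```

```text
14.775 [567.7  42.1  74.3] [2.192 2.248 0.003] [-1.14 -0.04 -0.77] [-0.41  0.66  0.36  2.08 -0.47  0.48  0.33]
299.74351293321683 315.93638739482304 200.75845437737135 [565.1 123.  216.5]
mould_block [193. 222.] 0.92 [471.7  31.1   0. ]
screw_axis [376. 241.] 0.79 [603.6  43.7  52. ]
bar_end [383. 275.] 0.62 [599.6  43.8  90. ]
jaw_left [196. 123.] 0.73 [481.9 106.1   0. ]
jaw_right [215. 278.] 0.59 [484.6 -19.1   0. ]
```

View pics/w7.png

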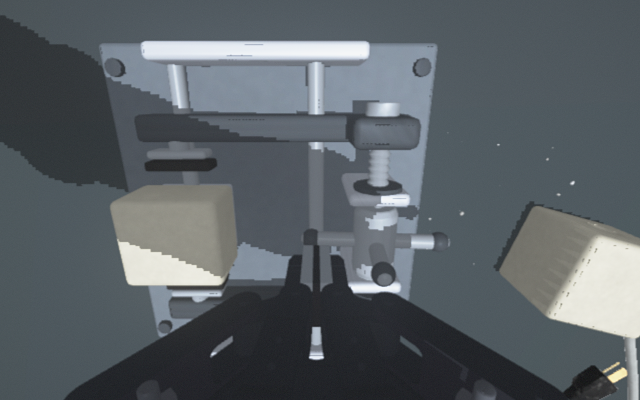

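Emit:
play_rows(
  plan=[
    {"delta_pos": [5, 1, -2], "angular": [0, 0, 0], "hand": 0},
    {"delta_pos": [10, 1, -3], "angular": [0, 0, 0], "hand": 0},
    {"delta_pos": [14, 1, -3], "angular": [0, 0, 0], "hand": 0},
    {"delta_pos": [18, 1, -3], "angular": [0, 0, 0], "hand": 0},
    {"delta_pos": [22, 1, -3], "angular": [0, 0, 0], "hand": 0},
    {"delta_pos": [26, 1, -3], "angular": [0, 0, 0], "hand": 0},
  ],
)

```text
time_s: 15.92
tcp_pos: [584.7, 42.9, 69.4]
ee_rot: [-2.184, -2.239, 0.016]
wrist_force: [-12.2, 1.0, 9.3]
width: -0.2
```

```bash
python3 see.py w8; python3 -c "
from plant import arm
o=arm.observe();print(o['wrist_force'],o['ft_torque'])"
```

```text
15.925 [584.7  42.9  69.4] [-2.184 -2.239  0.016] [-12.21   1.05   9.34] [-0.4   0.68  0.36  2.03 -0.47  0.53  0.33]
299.74351293321683 315.93638739482304 200.75845437737135 [584.7 123.5 211.7]
mould_block [169. 222.] 0.74 [470.3  33.2   0. ]
screw_axis [347. 242.] 0.78 [602.3  45.7  52. ]
bar_end [354. 281.] 0.76 [602.3  44.1  90. ]
jaw_left [172. 124.] 0.87 [482.  106.2   0. ]
jaw_right [192. 283.] 0.81 [482.7 -21.1   0. ]
[-9.45106496  0.69933653  7.26702546] [0.02844092 1.88611562 0.03556   ]
```

View pics/w8.png

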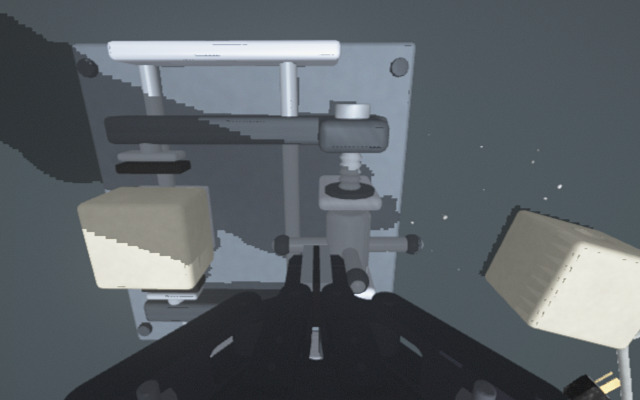

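Contact made: the rest torque is 38 mm × 9.45 N = 0.36 N·m, which matches free turning. I'll continue the stroke.

Emit:
play_rows(
  plan=[
    {"delta_pos": [5, 0, 0], "angular": [0, 0, 0], "hand": 0},
    {"delta_pos": [10, 0, 0], "angular": [0, 0, 0], "hand": 0},
    {"delta_pos": [15, 0, 0], "angular": [0, 0, 0], "hand": 0},
    {"delta_pos": [20, 0, 0], "angular": [0, 0, 0], "hand": 0},
    {"delta_pos": [25, 0.5, 0], "angular": [0, 0, 0], "hand": 0},
    {"delta_pos": [30, 0.5, 0], "angular": [0, 0, 0], "hand": 0},
    {"delta_pos": [30, 0.5, 0], "angular": [0, 0, 0], "hand": 0},
  ],
)

```text
time_s: 17.2
tcp_pos: [606.0, 43.4, 66.0]
ee_rot: [-2.175, -2.231, 0.035]
wrist_force: [-17.8, 0.2, 1.2]
width: -0.1
```

```bash
python3 see.py w9; python3 -c "
from plant import arm
o=arm.observe();print(o['wrist_force'],o['ft_torque'])"
```

```text
17.2 [606.   43.4  66. ] [-2.175 -2.231  0.035] [-17.82   0.23   1.23] [-0.4   0.71  0.37  1.97 -0.46  0.58  0.32]
299.74351293321683 315.93638739482304 200.75845437737135 [608.6 124.  208.3]
mould_block [140. 225.] 0.96 [468.5  30.7   0. ]
screw_axis [309. 248.] 0.61 [600.9  43.1  52. ]
bar_end [361. 274.] 0.71 [626.4  51.   90. ]
jaw_left [144. 132.] 0.77 [482.3 101.4   0. ]
jaw_right [169. 278.] 0.82 [484.8 -15.9   0. ]
[-18.62708909  -0.04602652   1.53266244] [-0.13815347  4.01946572  0.03081784]
```

View pics/w9.png

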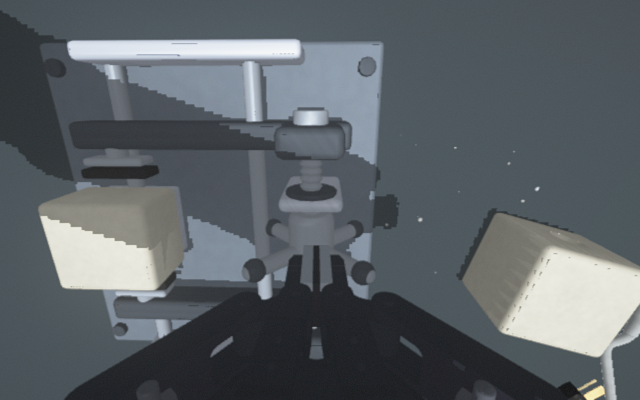

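```bash
cat > balls.py <<'E'
from h import *
import sys
# fit theta: rendered cloud points near turnbuckle plane |y'|<7 -> fit cross angle
def fit(n,xs=601.7,ys=43.6,yaw=1.4,verbose=1):
    P=np.load(n+".npy").reshape(-1,3)
    c,s=np.cos(np.radians(yaw)),np.sin(np.radians(yaw))
    d=P-[xs,ys,52];X=d[:,0]*c+d[:,1]*s;Y=-d[:,0]*s+d[:,1]*c;Z=d[:,2]
    r=np.hypot(X,Z);m=(abs(Y)<7)&(r>18)&(r<46)&np.isfinite(r)
    X,Y,Z=X[m],Y[m],Z[m]
    best=[]
    for th in np.arange(-45,45,0.5):
        t=np.radians(th);D=np.full(len(X),99.)
        for k in range(4):
            a=t+k*np.pi/2;ux,uz=np.sin(a),np.cos(a)
            l=X*ux+Z*uz;p=np.hypot(X*uz-Z*ux,Y)
            db=np.where((l>12)&(l<38),abs(p-4.5),99);ball=abs(np.sqrt((l-38)**2+p**2)-6)
            D=np.minimum(D,np.minimum(db,ball))
        best.append((np.mean(np.minimum(D,4)),th))
    best.sort();print(n,len(X),"theta mod 90:",[(round(b,2),t) for b,t in best[:4]])
if __name__=="__main__":
    for n in sys.argv[1:]: fit(n)
E
python3 balls.py w1 w4 w6 w7 w8 w9
```

```text
w1 477 theta mod 90: [(np.float64(0.71), np.float64(-4.0)), (np.float64(0.71), np.float64(-3.5)), (np.float64(0.73), np.float64(-4.5)), (np.float64(0.75), np.float64(-3.0))]
w4 1262 theta mod 90: [(np.float64(0.91), np.float64(-4.0)), (np.float64(0.91), np.float64(-3.5)), (np.float64(0.93), np.float64(-4.5)), (np.float64(0.94), np.float64(-3.0))]
w6 847 theta mod 90: [(np.float64(0.75), np.float64(-4.0)), (np.float64(0.76), np.float64(-3.5)), (np.float64(0.78), np.float64(-4.5)), (np.float64(0.79), np.float64(-3.0))]
w7 2496 theta mod 90: [(np.float64(1.15), np.float64(-3.5)), (np.float64(1.16), np.float64(-4.0)), (np.float64(1.18), np.float64(-3.0)), (np.float64(1.18), np.float64(-4.5))]
w8 2678 theta mod 90: [(np.float64(1.4), np.float64(1.5)), (np.float64(1.4), np.float64(2.0)), (np.float64(1.42), np.float64(1.0)), (np.float64(1.43), np.float64(2.5))]
w9 3242 theta mod 90: [(np.float64(1.38), np.float64(-45.0)), (np.float64(1.38), np.float64(44.5)), (np.float64(1.4), np.float64(44.0)), (np.float64(1.4), np.float64(-44.5))]
```

Emit:
play_rows(
  plan=[
    {"delta_pos": [-22, 0, 5], "angular": [0, 0, 0], "hand": 0},
    {"delta_pos": [-22, 0, 30], "angular": [0, 0, 0], "hand": 0},
    {"delta_pos": [-35, -0.5, 50], "angular": [0, 0, 0], "hand": 0},
    {"delta_pos": [-65, -1, 50], "angular": [0, 0, 0], "hand": 0},
    {"delta_pos": [-76, -1.5, 45], "angular": [0, 0, 0], "hand": 0},
    {"delta_pos": [-77, -1.5, 20], "angular": [0, 0, 0], "hand": 0},
    {"delta_pos": [-77, -1.5, 0], "angular": [0, 0, 0], "hand": 0},
    {"delta_pos": [-77, -1.5, -1], "angular": [0, 0, 0], "hand": 0},
  ],
)

```text
time_s: 18.6
tcp_pos: [545.3, 41.8, 67.7]
ee_rot: [-2.193, -2.248, 0.003]
wrist_force: [0.4, 0.3, -0.1]
width: -0.4
```

```bash
python3 see.py w10; python3 balls.py w10; python3 -c "
from plant import arm
o=arm.observe();print(o['tcp_pos'],o['wrist_force'],o['ft_torque'])"
```

```text
18.6 [545.3  41.8  67.7] [-2.193 -2.248  0.003] [ 0.38  0.33 -0.09] [-0.4   0.65  0.34  2.13 -0.49  0.44  0.34]
299.74351293321683 315.93638739482304 200.75845437737135 [543.3 122.8 209.8]
mould_block [225. 226.] 0.77 [475.5  30.6   0. ]
screw_axis [416. 246.] 0.96 [603.3  44.2  52. ]
bar_end [484. 272.] 0.96 [621.6  50.6  90. ]
jaw_left [226. 132.] 0.88 [481.7 101.4   0. ]
jaw_right [234. 279.] 0.8 [480.2 -15.1   0. ]
jaw_right [484. 271.] 0.17 [680.1  -2.4   0. ]
w10 3008 theta mod 90: [(np.float64(1.06), np.float64(-45.0)), (np.float64(1.06), np.float64(44.5)), (np.float64(1.08), np.float64(-44.5)), (np.float64(1.09), np.float64(44.0))]
[546.19921151  41.9509172   69.88392561] [ 0.90723901  0.00161135 -0.2623123 ] [ 0.00992655  0.0131071  -0.00373627]
```

View pics/w10.png

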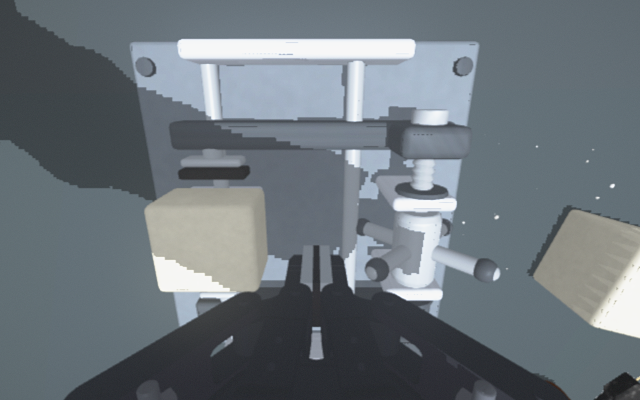

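Emit:
play_rows(
  plan=[
    {"delta_pos": [10, 1, 0], "angular": [0, 0, 0], "hand": 0},
    {"delta_pos": [20, 1, 0], "angular": [0, 0, 0], "hand": 0},
    {"delta_pos": [27, 1, 2], "angular": [0, 0, 0], "hand": 0},
    {"delta_pos": [33, 1, 6], "angular": [0, 0, 0], "hand": 0},
    {"delta_pos": [38, 1, 8], "angular": [0, 0, 0], "hand": 0},
    {"delta_pos": [43, 1.5, 10], "angular": [0, 0, 0], "hand": 0},
    {"delta_pos": [48, 1.5, 11], "angular": [0, 0, 0], "hand": 0},
    {"delta_pos": [53, 1.5, 11], "angular": [0, 0, 0], "hand": 0},
  ],
)

```text
time_s: 20.0
tcp_pos: [592.0, 42.7, 80.0]
ee_rot: [-2.187, -2.241, 0.014]
wrist_force: [-9.7, 0.4, 7.7]
width: 0.0
```

```bash
python3 see.py w11; python3 balls.py w11; python3 -c "
from plant import arm
o=arm.observe();print(o['tcp_pos'],o['wrist_force'],o['ft_torque'])"
```

```text
20.0 [592.   42.7  80. ] [-2.187 -2.241  0.014] [-9.7   0.37  7.73] [-0.41  0.67  0.38  2.01 -0.46  0.55  0.32]
299.74351293321683 315.93638739482304 200.75845437737135 [591.7 123.5 222.2]
mould_block [165. 217.] 0.84 [469.9  32.6   0. ]
bay [336. 237.] 0.63 [605.6  28.5  20. ]
screw_axis [335. 236.] 0.71 [602.8  44.4  52. ]
bar_end [389. 232.] 0.87 [626.2  64.7  90. ]
jaw_left [170. 134.] 0.68 [482.   98.2   0. ]
jaw_right [186. 269.] 0.83 [481.4 -14.1   0. ]
w11 2308 theta mod 90: [(np.float64(1.24), np.float64(11.0)), (np.float64(1.25), np.float64(11.5)), (np.float64(1.26), np.float64(10.5)), (np.float64(1.29), np.float64(12.0))]
[594.07206679  42.76587133  79.95047866] [-8.74514164 -0.62934975  7.11822156] [-2.26363344e-01  1.64253930e+00 -3.87473724e-04]
```

Emit:
play_rows(
  plan=[
    {"delta_pos": [5, 0, -0.5], "angular": [0, 0, 0], "hand": 0},
    {"delta_pos": [10, 0, -1.5], "angular": [0, 0, 0], "hand": 0},
    {"delta_pos": [15, 0.5, -3], "angular": [0, 0, 0], "hand": 0},
    {"delta_pos": [20, 0.5, -4.5], "angular": [0, 0, 0], "hand": 0},
    {"delta_pos": [20, 0.5, -4.5], "angular": [0, 0, 0], "hand": 0},
  ],
)

```text
time_s: 21.02
tcp_pos: [611.8, 43.2, 73.9]
ee_rot: [-2.186, -2.241, 0.016]
wrist_force: [-8.6, -1.5, 1.4]
width: 0.3
```

```bash
python3 see.py w12; python3 balls.py w12; python3 -c "
from plant import arm
o=arm.observe();print(o['tcp_pos'],o['wrist_force'],o['ft_torque'])"
```

```text
21.025 [611.8  43.2  73.9] [-2.186 -2.241  0.016] [-8.6  -1.55  1.42] [-0.4   0.7   0.38  1.97 -0.46  0.57  0.31]
299.74351293321683 315.93638739482304 200.75845437737135 [611.6 124.1 216.1]
mould_block [131. 223.] 0.88 [465.1  29.7   0. ]
screw_axis [304. 240.] 0.67 [603.6  44.7  52. ]
bar_end [342. 225.] 0.86 [622.6  71.   90. ]
jaw_left [139. 139.] 0.95 [482.2  95.2   0. ]
jaw_right [162. 268.] 0.56 [483.7 -10.5   0. ]
w12 2680 theta mod 90: [(np.float64(1.33), np.float64(43.5)), (np.float64(1.33), np.float64(44.0)), (np.float64(1.35), np.float64(43.0)), (np.float64(1.35), np.float64(44.5))]
[611.82040015  43.27355312  73.9483126 ] [-7.81417672 -1.19026832  1.67090445] [-2.95192849e-01  1.93468717e+00 -1.87846871e-03]
```

View pics/w12.png

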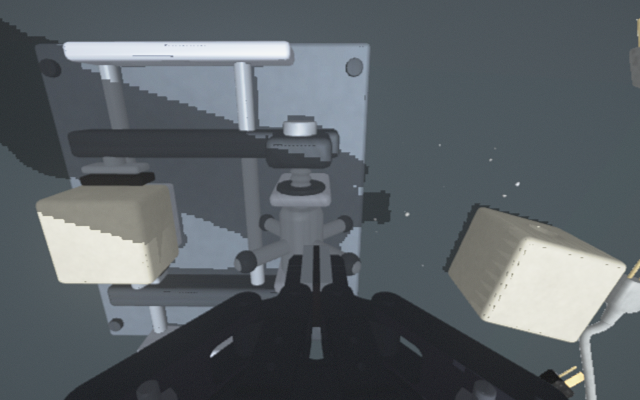

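Emit:
play_rows(
  plan=[
    {"delta_pos": [-14, 0, 2], "angular": [0, 0, 0], "hand": 0},
    {"delta_pos": [-18, 0, 25], "angular": [0, 0, 0], "hand": 0},
    {"delta_pos": [-35, -0.5, 42], "angular": [0, 0, 0], "hand": 0},
    {"delta_pos": [-60, -1, 42], "angular": [0, 0, 0], "hand": 0},
    {"delta_pos": [-72, -1.5, 37], "angular": [0, 0, 0], "hand": 0},
    {"delta_pos": [-73, -1.5, 12], "angular": [0, 0, 0], "hand": 0},
    {"delta_pos": [-73, -1.5, -6], "angular": [0, 0, 0], "hand": 0},
    {"delta_pos": [-73, -1.5, -7], "angular": [0, 0, 0], "hand": 0},
  ],
)

```text
time_s: 22.42
tcp_pos: [545.6, 42.4, 67.7]
ee_rot: [-2.193, -2.248, 0.002]
wrist_force: [0.5, -0.2, -0.5]
width: -0.1
```

```bash
python3 see.py w13; python3 balls.py w13
python3 - <<'E'
from h import *
o=arm.observe();print(o['tcp_pos'],o['wrist_force'],o['ft_torque'])
P=np.load("w13.npy")
m=(abs(P[...,2]-60)<3)&(abs(P[...,0]-482)<45)&(abs(P[...,1]-41)<45)
q=P[m];print(len(q),q.mean(0),cv2.minAreaRect(q[:,:2].astype(np.float32)))
for a in (465,475,490,500):
    m=(abs(P[...,2]-36)<2)&(abs(P[...,0]-a)<3)&(P[...,1]>60)&(P[...,1]<86);print(a,np.percentile(P[m][:,1],[1,5,95,99]).round(1),m.sum())
    m=(abs(P[...,2]-36)<2)&(abs(P[...,0]-a)<3)&(P[...,1]<25)&(P[...,1]>-4);print(a,np.percentile(P[m][:,1],[1,50,95,99]).round(1) if m.sum() else 0,m.sum())
E
```

```text
22.425 [545.6  42.4  67.7] [-2.193e+00 -2.248e+00  2.000e-03] [ 0.54 -0.19 -0.52] [-0.4   0.65  0.34  2.13 -0.49  0.44  0.35]
299.74351293321683 315.93638739482304 200.75845437737135 [543.5 123.3 209.9]
mould_block [223. 226.] 0.93 [474.5  31.1   0. ]
screw_axis [414. 247.] 0.76 [602.4  43.6  52. ]
bar_end [444. 227.] 0.96 [600.2  72.7  90. ]
jaw_left [226. 141.] 0.57 [481.1  95.2   0. ]
w13 3022 theta mod 90: [(np.float64(1.08), np.float64(43.5)), (np.float64(1.08), np.float64(44.0)), (np.float64(1.1), np.float64(43.0)), (np.float64(1.1), np.float64(44.5))]
[546.13408358  42.44477112  69.26151071] [-0.17588841  0.02724767  0.15859517] [ 0.00098614 -0.01349996  0.00992101]
8884 [481.48607998  43.18667069  59.47339924] ((480.8573303222656, 40.92432403564453), (59.965911865234375, 55.24946975708008), 1.4183909893035889)
465 [67.4 67.7 81.9 82.5] 164
465 0 0
475 [67.8 68.  82.5 82.8] 192
475 0 0
490 [68.2 68.5 82.6 83.1] 193
490 0 0
500 [68.2 68.6 82.2 83.1] 113
500 0 0
```

View pics/w13.png

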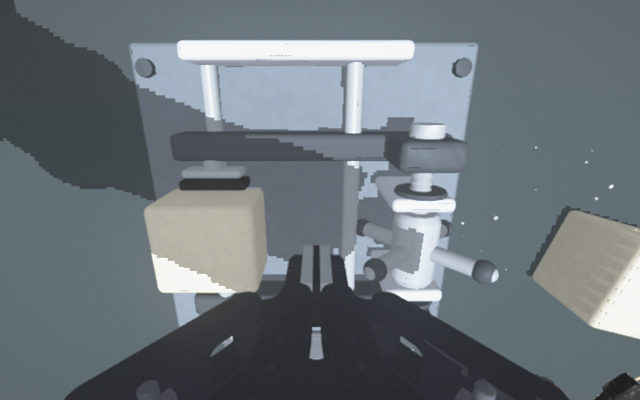

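Emit:
play_rows(
  plan=[
    {"delta_pos": [10, 1, 0], "angular": [0, 0, 0], "hand": 0},
    {"delta_pos": [20, 1, 0], "angular": [0, 0, 0], "hand": 0},
    {"delta_pos": [26, 1, 2], "angular": [0, 0, 0], "hand": 0},
    {"delta_pos": [31, 1, 4], "angular": [0, 0, 0], "hand": 0},
    {"delta_pos": [31, 1, 4], "angular": [0, 0, 0], "hand": 0},
  ],
)

```text
time_s: 23.45
tcp_pos: [559.5, 42.8, 69.9]
ee_rot: [-2.175, -2.23, 0.035]
wrist_force: [-21.7, -1.0, 10.2]
width: 0.1
```

```bash
cat > rd.py <<'E'
import sys,subprocess
from h import *
from balls import fit
n=sys.argv[1];s=snapshot("wrist");cv2.imwrite(f"pics/{n}.png",s["pixels"]);P=cloud(s);np.save(n+".npy",P)
fit(n)
o=arm.observe();print(o['time_s'],o['tcp_pos'].round(1),o['wrist_force'].round(2),o['ft_torque'].round(3))
f=-o['wrist_force']
for th in map(float,sys.argv[2:] or [0]): pass
import io
for th in range(-40,41,5):
    t=np.radians(th);print(th,round((38*np.cos(t)*f[0]-38*np.sin(t)*f[2])/1000,3),end=" | ")
m=(abs(P[...,2]-60)<3)&(abs(P[...,0]-482)<45)&(abs(P[...,1]-41)<45)
q=P[m];print("\nblock",cv2.minAreaRect(q[:,:2].astype(np.float32)))
E
python3 rd.py w14
```

```text
w14 2725 theta mod 90: [(np.float64(0.85), np.float64(-40.0)), (np.float64(0.86), np.float64(-40.5)), (np.float64(0.87), np.float64(-39.5)), (np.float64(0.9), np.float64(-41.0))]
23.5 [559.5  42.9  69.9] [-20.61  -1.55   9.26] [-0.316  4.426  0.052]
-40 0.374 | -35 0.44 | -30 0.502 | -25 0.561 | -20 0.616 | -15 0.665 | -10 0.71 | -5 0.749 | 0 0.783 | 5 0.811 | 10 0.832 | 15 0.847 | 20 0.856 | 25 0.858 | 30 0.854 | 35 0.843 | 40 0.826 | 
block ((480.76898193359375, 40.98521423339844), (60.1155891418457, 55.0931282043457), 1.441083550453186)
```

Emit:
play_rows(
  plan=[
    {"delta_pos": [2, 0, 2.5], "angular": [0, 0, 0], "hand": 0},
    {"delta_pos": [4, 0, 5], "angular": [0, 0, 0], "hand": 0},
    {"delta_pos": [4, 0, 5], "angular": [0, 0, 0], "hand": 0},
  ],
)

```text
time_s: 23.88
tcp_pos: [567.7, 43.0, 76.0]
ee_rot: [-2.179, -2.234, 0.027]
wrist_force: [-18.1, -1.0, 12.3]
width: -0.4
```

```bash
sed -i 's/38\*np.cos(t)\*f\[0\]-38\*np.sin(t)\*f\[2\]/38*np.cos(t)*f[0]-(38*np.sin(t)-6)*f[2]/' rd.py; python3 rd.py w15
```

```text
w15 2181 theta mod 90: [(np.float64(0.82), np.float64(-26.5)), (np.float64(0.82), np.float64(-26.0)), (np.float64(0.85), np.float64(-27.0)), (np.float64(0.85), np.float64(-25.5))]
23.925 [567.7  43.   76. ] [-18.    -0.8   11.62] [-0.164  3.693  0.044]
-40 0.171 | -35 0.238 | -30 0.302 | -25 0.364 | -20 0.422 | -15 0.477 | -10 0.527 | -5 0.573 | 0 0.614 | 5 0.65 | 10 0.681 | 15 0.705 | 20 0.724 | 25 0.737 | 30 0.743 | 35 0.744 | 40 0.738 | 
block ((481.07342529296875, 41.07731628417969), (60.03700637817383, 55.12767791748047), 1.8063764572143555)
```

Emit:
play_rows(
  plan=[
    {"delta_pos": [2, 0, 1.5], "angular": [0, 0, 0], "hand": 0},
    {"delta_pos": [4, 0, 3], "angular": [0, 0, 0], "hand": 0},
    {"delta_pos": [4, 0, 3], "angular": [0, 0, 0], "hand": 0},
  ],
)

```text
time_s: 24.3
tcp_pos: [575.6, 43.2, 79.4]
ee_rot: [-2.183, -2.238, 0.019]
wrist_force: [-12.3, 0.0, 7.6]
width: -0.3
```

```bash
python3 rd.py w16
```

```text
w16 2084 theta mod 90: [(np.float64(0.88), np.float64(-13.5)), (np.float64(0.9), np.float64(-13.0)), (np.float64(0.9), np.float64(-14.0)), (np.float64(0.93), np.float64(-14.5))]
24.35 [575.6  43.2  79.4] [-12.57  -0.93   7.76] [-0.179  2.616  0.026]
-40 0.13 | -35 0.175 | -30 0.22 | -25 0.262 | -20 0.301 | -15 0.338 | -10 0.373 | -5 0.404 | 0 0.431 | 5 0.455 | 10 0.475 | 15 0.491 | 20 0.503 | 25 0.511 | 30 0.515 | 35 0.514 | 40 0.509 | 
block ((480.9206237792969, 41.04758071899414), (60.23985290527344, 54.83338165283203), 1.633679986000061)
```

Emit:
play_rows(
  plan=[
    {"delta_pos": [1.5, 0, 0.3], "angular": [0, 0, 0], "hand": 0},
    {"delta_pos": [3.5, 0, 0.7], "angular": [0, 0, 0], "hand": 0},
    {"delta_pos": [3.5, 0, 0.7], "angular": [0, 0, 0], "hand": 0},
  ],
)

```text
time_s: 24.72
tcp_pos: [578.5, 43.3, 80.3]
ee_rot: [-2.182, -2.238, 0.02]
wrist_force: [-13.9, -0.9, 10.6]
width: -0.2
```

```bash
python3 rd.py w17
```

```text
w17 2055 theta mod 90: [(np.float64(0.9), np.float64(-9.5)), (np.float64(0.91), np.float64(-9.0)), (np.float64(0.92), np.float64(-10.0)), (np.float64(0.94), np.float64(-8.5))]
24.775 [578.6  43.3  80.3] [-13.6   -1.19   9.63] [-0.108  2.889  0.04 ]
-40 0.103 | -35 0.156 | -30 0.207 | -25 0.256 | -20 0.303 | -15 0.347 | -10 0.388 | -5 0.425 | 0 0.459 | 5 0.489 | 10 0.515 | 15 0.536 | 20 0.553 | 25 0.565 | 30 0.573 | 35 0.576 | 40 0.574 | 
block ((480.8775634765625, 41.08528137207031), (60.41300582885742, 54.7834358215332), 1.785883903503418)
```

View pics/w17.png

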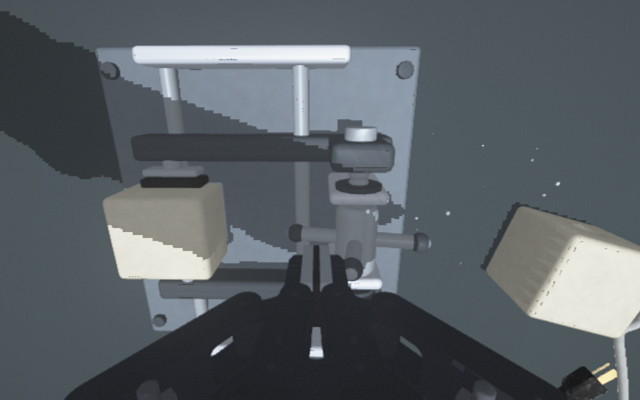

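Emit:
play_rows(
  plan=[
    {"delta_pos": [1.5, 0, 0.2], "angular": [0, 0, 0], "hand": 0},
    {"delta_pos": [3, 0, 0.4], "angular": [0, 0, 0], "hand": 0},
    {"delta_pos": [3, 0, 0.4], "angular": [0, 0, 0], "hand": 0},
  ],
)

```text
time_s: 25.15
tcp_pos: [581.0, 43.3, 80.9]
ee_rot: [-2.181, -2.237, 0.021]
wrist_force: [-15.7, -0.1, 13.4]
width: 0.3
```

```bash
python3 rd.py w18
```

```text
w18 2042 theta mod 90: [(np.float64(0.91), np.float64(-6.0)), (np.float64(0.92), np.float64(-5.5)), (np.float64(0.94), np.float64(-6.5)), (np.float64(0.95), np.float64(-5.0))]
25.2 [581.   43.3  80.9] [-15.93  -0.68  13.42] [-0.065  3.181  0.047]
-40 0.055 | -35 0.123 | -30 0.189 | -25 0.252 | -20 0.314 | -15 0.372 | -10 0.427 | -5 0.478 | 0 0.525 | 5 0.567 | 10 0.604 | 15 0.636 | 20 0.663 | 25 0.684 | 30 0.699 | 35 0.708 | 40 0.711 | 
block ((480.85675048828125, 40.931148529052734), (60.485782623291016, 54.92420196533203), 1.4412707090377808)
```

Emit:
play_rows(
  plan=[
    {"delta_pos": [1.5, 0, 0], "angular": [0, 0, 0], "hand": 0},
    {"delta_pos": [3.5, 0, 0], "angular": [0, 0, 0], "hand": 0},
    {"delta_pos": [3.5, 0, 0], "angular": [0, 0, 0], "hand": 0},
  ],
)

```text
time_s: 25.58
tcp_pos: [584.5, 43.4, 81.4]
ee_rot: [-2.181, -2.236, 0.02]
wrist_force: [-16.9, 0.4, 16.5]
width: -0.2
```

```bash
python3 rd.py w19
```

```text
w19 2027 theta mod 90: [(np.float64(0.96), np.float64(-1.0)), (np.float64(0.96), np.float64(-0.5)), (np.float64(0.98), np.float64(-1.5)), (np.float64(1.0), np.float64(0.0))]
25.625 [584.4  43.4  81.4] [-17.38  -0.3   17.17] [-1.700e-02  3.403e+00 -2.000e-03]
-40 -0.016 | -35 0.064 | -30 0.143 | -25 0.22 | -20 0.294 | -15 0.366 | -10 0.434 | -5 0.498 | 0 0.557 | 5 0.612 | 10 0.661 | 15 0.704 | 20 0.741 | 25 0.771 | 30 0.795 | 35 0.812 | 40 0.822 | 
block ((481.1363525390625, 41.320411682128906), (60.109375, 54.80590057373047), 2.3154492378234863)
```

Torque at rest is 0.547 N·m against about 0.335 free, and the barrel has turned about 0.22 rad since onset, so the grip is roughly 22–26 N. Backing off horizontally, then checking.

Emit:
play_rows(
  plan=[
    {"delta_pos": [-8, 0, 0], "angular": [0, 0, 0], "hand": 0},
    {"delta_pos": [-20, 0, 0], "angular": [0, 0, 0], "hand": 0},
    {"delta_pos": [-32, 0, 0], "angular": [0, 0, 0], "hand": 0},
    {"delta_pos": [-34, 0, 15], "angular": [0, 0, 0], "hand": 0},
    {"delta_pos": [-40, -10, 50], "angular": [0, 0, 0], "hand": 0},
    {"delta_pos": [-60, -45, 90], "angular": [0, 0, 0], "hand": 0},
    {"delta_pos": [-75, -80, 120], "angular": [0, 0, 0], "hand": 0},
    {"delta_pos": [-80, -90, 130], "angular": [0, 0, 0], "hand": 0},
  ],
)

```text
time_s: 26.62
tcp_pos: [515.3, -49.5, 214.8]
ee_rot: [2.196, 2.242, 0.005]
wrist_force: [-0.3, 1.0, -0.6]
width: -0.2
```

Emit:
play_rows(
  plan=[
    {"delta_pos": [0, 0, 0], "angular": [0, 0, 0], "hand": 0},
    {"delta_pos": [0, 0, 0], "angular": [0, 0, 0], "hand": 0},
    {"delta_pos": [0, 0, 0], "angular": [0, 0, 0], "hand": 0},
  ],
)

```text
time_s: 27.0
tcp_pos: [514.8, -45.1, 210.8]
ee_rot: [-2.19, -2.251, 0.002]
wrist_force: [0.4, 0.2, -0.5]
width: -0.4
```

```bash
python3 rd.py w20
python3 - <<'E'
from h import *
s=snapshot("scene");cv2.imwrite("pics/s20.png",cv2.resize(s["pixels"][150:310,260:480],None,fx=3.3,fy=3.3,interpolation=cv2.INTER_CUBIC))
s=snapshot("side");cv2.imwrite("pics/d20.png",s["pixels"])
E
```

```text
w20 861 theta mod 90: [(np.float64(0.76), np.float64(-0.5)), (np.float64(0.76), np.float64(-1.0)), (np.float64(0.79), np.float64(0.0)), (np.float64(0.79), np.float64(-1.5))]
27.05 [514.7 -45.4 210.9] [ 0.   -0.42 -0.36] [ 0.053 -0.005 -0.026]
-40 0.011 | -35 0.01 | -30 0.009 | -25 0.008 | -20 0.007 | -15 0.006 | -10 0.005 | -5 0.003 | 0 0.002 | 5 0.001 | 10 -0.0 | 15 -0.001 | 20 -0.003 | 25 -0.004 | 30 -0.005 | 35 -0.006 | 40 -0.007 | 
block ((480.2692565917969, 40.832279205322266), (59.15925216674805, 53.46525573730469), 1.5597106218338013)
```

View pics/w20.png

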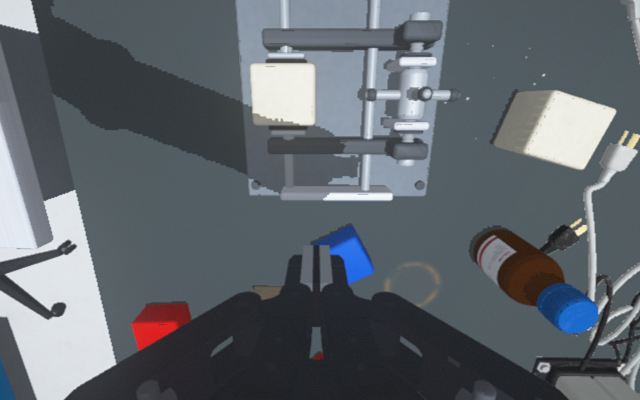

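View pics/s20.png

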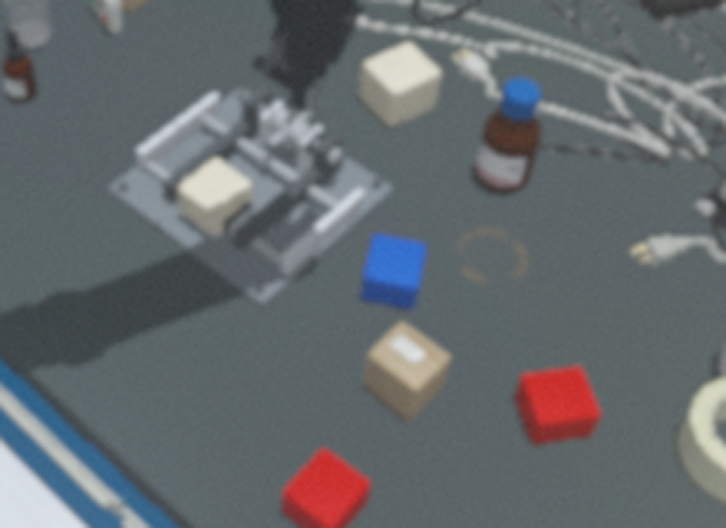

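View pics/d20.png

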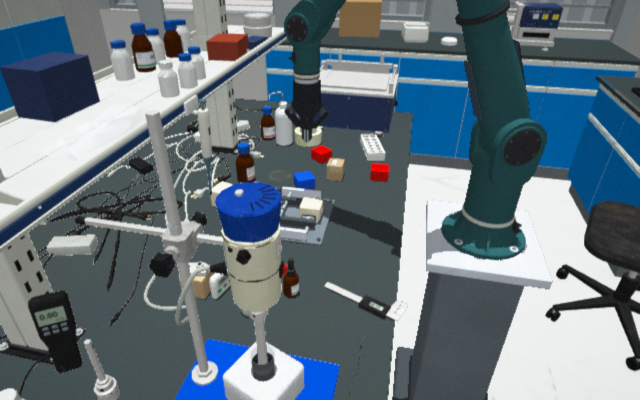

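The picture shows both rubber faces against the block at wrist pixel (283,94), the block intact and upright, and the barrel where I left it. The bystanders haven't moved and the arm is clear.

```bash
python3 -c "
from h import *
print(workorder.finish_job())"
```

```text
the job is handed in; nothing more can be done
None
```

The smaller plaster block now stands upright on the anvil, gripped by both jaws at an estimated 22–26 N. I handed the job in at about 27 s on the robot's clock. I set the block down midway between the jaw faces and let go. Then, with the fingers shut, I turned the turnbuckle about 183° in three strokes, upper side going away from me.

**Last checks:**
- **Grip:** the torque with the push at rest rose from about 0.335 N·m (free) to 0.547 N·m. Working from how far the barrel turned after the jaws met the block gives about 22 N.
- **Position:** the block is centred within about 1 mm, square to the jaws and shows no damage. The barrel stayed where I left it after I backed off.
- **Surroundings:** the other loose things in view (blocks and bottle) look unmoved. The arm is clear and reads no contact force.

**One disagreement:** the grip figure depends on where the finger touched the ball end of the bar. Assuming the force passes through the ball's centre gives about 34 N, but that assumption fits the free-turning readings less well. Either way, the grip is between 10 and 40 N.

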